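# Hang the mandrel brackets and load them

### The arm

A 6-joint arm with a two-finger parallel gripper is mounted at the origin on the work surface. World frame = base frame: x ahead of the robot, y to its left, z up, the work surface at z = 0. Lengths are in mm, angles in rad, forces in N, time in s.
With the tool pointing down it reaches from about 375 to 900 mm from the base axis. Payload 3.1 kg.
Tool frame: the origin (TCP) lies between the finger pads; the fingertips stand 8 mm ahead of it and the grasp point (between the pads) lies 11 mm behind it (manip.tips_ahead is the distance from the TCP to the fingertips, in mm); z points along the fingers, x is the direction in which the jaws open and shut, and the axes are right-handed (so a half turn about z gives the same grasp; the last joint's range is limited). The gripper opens to 85 mm and grips with 20 to 120 N. Pads are 22 mm wide; open, the fingers measure 114 mm over their backs; the gripper's body (76 mm by 85 mm) begins 54 mm behind the grasp point. The pads swing forward as they close: fully open they stand 13 mm farther back than shut.
Start: joints at [-1.333, 0.527, 1.433, -0, 1.181, -0.178], TCP at [253.042, -571.46, 239.31] pointing down, gripper open.
Joint ranges: [-3.08, 3.08], [-0.75, 2.2], [0.22, 2.44], [-1.43, 4.57], [0, 2.65], [-2.85, 2.85]. Speed limits (rad/s): [2.79, 2.79, 3.14, 3.14, 3.14, 3.14].

### API

Orientations are given as a unit quaternion [x, y, z, w].
In Python, from bench import manip, viewer gives the robot as it stands.
- The arm moves only by the tool jog_arm, never from a script. Its argument "steps" is a list of rows, each an object with "rotation": the turn, a rotation vector about the tool's x, y, z in degrees, a list of three; "translation": the shift along the tool's x, y, z in mm, a list of three; "jaw": the closure, from 0 (fully open) to 1 (shut). In form: [{"rotation": [wx, wy, wz], "translation": [x, y, z], "jaw": jaw}, ...]. A call has 1 to 5 rows; each row is the pose to reach, as a shift and turn from the pose measured when the call began, along the tool's axes at that moment; what a row does not reach only later rows make up. A row lasts 1/8 s, in which the tool goes at most 62.5 mm and 10.7 degrees, less where a joint would pass 70% of its speed; a pose out of reach is approached as far as the arm can. A call with a gripper value outside its range is refused whole. The fingers move at their own pace and stop on an object; the grip force is fixed at half the most. Time passes only in rows, so rows that repeat a pose let the fingers close. It gives the time, the measured TCP pose, the force and the opening at its end, in the units of the state.
- manip.state(): the state, without advancing time (a new reading comes with each control period).
- viewer.camera(name): name is "scene" or "top"; returns the picture (480x640x3 uint8, red, green, blue); there is no depth.
- viewer.camera_params(name): a dict with "intrinsics" (3x3 intrinsics, pixels), "D" ([k1, k2, p1, p2, k3] as OpenCV has them; the pictures are not rectified), "R" (3x3) and "t" (3): a world point X has camera coordinates R X + t. Camera axes: x right, y down, z forward; pixel columns grow to the right and rows downward; lengths in mm; the calibration is good to about 2 mm. A picture is of the moment at which its call begins. camera_params takes no time and is no camera call.
- manip.hand_in(): hands the job in, once; it reports no verdict.
The state is a dict: "clock": time; "q": joint angles; "joint_velocities": joint speeds; "joint_efforts": joint torques, N m; "tool_pos": TCP position; "tool_rot": TCP orientation; "force": force on the tool from outside, world axes, zero at the start; "wrist_torque": the same for the moment, N m; "gripper_width": opening from 0.0 (shut) to 1.0 (fully open).
Only numpy, scipy, OpenCV 4.12 (cv2) and the standard library are available. Lean on these libraries where they do the work, as an engineer would, in place of code of your own. Each camera call takes 0.05 s, during which the arm holds its last target.

### The job

Hang both orange tool brackets on the slotted rack, one at each station: hook the tabs into the slots and push down until the bracket is fully home and its brass keeper has snapped out over it. Then move every polishing mandrel from the wooden block into the brackets, each with its shank down through a shelf hole of its own and its collar resting on the shelf. Leave the jar and the cup where they stand.

Things in the scene. Friction and masses are not known exactly. Their poses are not given: they have to be found in the camera images.
- rack: Fixed slotted rack: wooden base board 150 x 330 x 14 mm and four grey steel posts 30 mm wide, 4.5 mm thick, 220 mm high, at y = 130, 40 (station 1), -40, -130 mm (station 2). Origin on the table under the middle of the posts' front face; x from front (robot's side) to back, z up. Each post has an upright slot 14 mm wide, 166 to 208 mm above the table, open behind.
- seat1 (a point): Station 1 of the rack: where the rib point of a bracket that is fully home lies, 55 mm in front of the posts' front face, 155 mm above the table; axes as the rack's. Either bracket fits either station. Its tabs pass through the slots when it is 18 to 27 mm above home (best 23); then it is pushed straight down until home.
- seat2 (a point): Station 2 of the rack: the same point for the second bracket, 170 mm from seat1.
- keeper1 (a joint): Brass spring keeper of station 1, midway between its posts: wedge, ramp on top, flat below, 16 mm wide, sticks 7 mm out of the posts' front 110 to 121 mm above the table. 0 = out, 0.010 m = pressed in. A bracket pushed down presses it in (5 to 15 N, more than its weight); when the bracket is home it snaps out through the window in its back and locks it.
- keeper2 (a joint): The like keeper of station 2.
- bracket1_rib (a point): Orange bracket 1, loose, 0.25 kg, upright as it will hang: grip point on its rib; x to its hooked back, z up. From here: shelf 8 mm thick, underside 55 mm below, 40 mm forward, 120 mm wide; back plate's rear face 55 mm back, top 25 mm up; rib 10 mm thick in y, from 30 mm forward to 41 mm back, top 17 mm up: grip it from above across y, at or near this point.
- bracket2_rib (a point): Orange bracket 2, same as bracket 1. Both have two steel hook tabs behind the back plate at y = +-45 mm, 7 mm wide: necks 11 to 23 mm above the rib point, tongues hang from them to 3 mm below the rib point, 6.5 mm behind the back plate; the tabs end 71 mm behind the rib point.
- bracket1_holeL (a point): Centre of the left (+y) hole in the shelf of bracket 1, on the shelf's top face: a through hole 14 mm across, 7 mm in front of the rib point and 38 mm to its left (+y); x, y, z as the bracket's.
- bracket1_holeR (a point): Centre of the right (-y) hole in the shelf of bracket 1, on the shelf's top face: a through hole 14 mm across, 7 mm in front of the rib point and 38 mm to its right (-y); x, y, z as the bracket's.
- bracket2_holeL (a point): Centre of the left (+y) hole in the shelf of bracket 2, on the shelf's top face: a through hole 14 mm across, 7 mm in front of the rib point and 38 mm to its left (+y); x, y, z as the bracket's.
- bracket2_holeR (a point): Centre of the right (-y) hole in the shelf of bracket 2, on the shelf's top face: a through hole 14 mm across, 7 mm in front of the rib point and 38 mm to its right (-y); x, y, z as the bracket's.
- block: Fixed wooden block 150 x 150 x 70 mm with four holes 13 mm across and 65 mm deep, at x, y = +-40 mm, in which the mandrels stand at first. Origin at the centre of its underside, z up.
- mandrel1_head (a point): Polishing mandrel 1 (off-white felt head), loose, about 0.11 kg, may be absent: centre of its upright head, a cylinder 28 mm across and 72 mm high (36 mm above and below this point; the lowest 6 mm is a brass collar). Below the head a steel shank 8 mm across, 60 mm long, round end. z along the shank, upwards.
- mandrel2_head (a point): Polishing mandrel 2 (grey felt head), loose, about 0.11 kg, may be absent: centre of its upright head, a cylinder 28 mm across and 72 mm high (36 mm above and below this point; the lowest 6 mm is a brass collar). Below the head a steel shank 8 mm across, 60 mm long, round end. z along the shank, upwards.
- mandrel3_head (a point): Polishing mandrel 3 (reddish brown felt head), loose, about 0.11 kg, may be absent: centre of its upright head, a cylinder 28 mm across and 72 mm high (36 mm above and below this point; the lowest 6 mm is a brass collar). Below the head a steel shank 8 mm across, 60 mm long, round end. z along the shank, upwards.
- mandrel4_head (a point): Polishing mandrel 4 (cork-coloured felt head), loose, about 0.11 kg, may be absent: centre of its upright head, a cylinder 28 mm across and 72 mm high (36 mm above and below this point; the lowest 6 mm is a brass collar). Below the head a steel shank 8 mm across, 60 mm long, round end. z along the shank, upwards.
- mandrel1_collar (a point): Mandrel 1: centre of the underside of its collar, where the shank begins, 36 mm below the head's centre point
- mandrel2_collar (a point): Mandrel 2: centre of the underside of its collar, where the shank begins, 36 mm below the head's centre point
- mandrel3_collar (a point): Mandrel 3: centre of the underside of its collar, where the shank begins, 36 mm below the head's centre point
- mandrel4_collar (a point): Mandrel 4: centre of the underside of its collar, where the shank begins, 36 mm below the head's centre point
- jar: Bystander: closed glass jar with green cap, 64 mm across, 85 mm high, origin under its centre. Leave alone.
- cup: Bystander: blue ceramic cup, 72 mm across, 85 mm high, origin under its centre. Leave alone.
There are look-alikes about, which are no part of the job. Leave any red look-alike of the part that bears mandrel2_head alone.

How it is judged (in metres and radians):
On the way:
1. both brackets hooked into the rack, pushed home and locked by their keepers (((distance between bracket1_rib and seat1 below 0.008 m and z of bracket1_rib in the frame of seat1 below 0.0045 m and value of joint keeper1 below 0.003 m and angle between the x axis of bracket1_rib and the x axis of rack, either way round below 0.12 rad and angle between bracket1_rib's own z axis and vertical below 0.12 rad) or (distance between bracket1_rib and seat2 below 0.008 m and z of bracket1_rib in the frame of seat2 below 0.0045 m and value of joint keeper2 below 0.003 m and angle between the x axis of bracket1_rib and the x axis of rack, either way round below 0.12 rad and angle between bracket1_rib's own z axis and vertical below 0.12 rad)) and ((distance between bracket2_rib and seat1 below 0.008 m and z of bracket2_rib in the frame of seat1 below 0.0045 m and value of joint keeper1 below 0.003 m and angle between the x axis of bracket2_rib and the x axis of rack, either way round below 0.12 rad and angle between bracket2_rib's own z axis and vertical below 0.12 rad) or (distance between bracket2_rib and seat2 below 0.008 m and z of bracket2_rib in the frame of seat2 below 0.0045 m and value of joint keeper2 below 0.003 m and angle between the x axis of bracket2_rib and the x axis of rack, either way round below 0.12 rad and angle between bracket2_rib's own z axis and vertical below 0.12 rad))), for 0.2 s.
At the end, for the whole second after the job is handed in: Each bracket hangs locked at its own station: rib point within 8 mm of the seat, at most 4.5 mm high, square within 0.12 rad, keeper under 3 mm pressed. Each mandrel present is upright (0.15 rad), collar underside within 8 mm of a shelf hole's centre (all of step 1 and (distance between mandrel1_collar and bracket1_holeL below 0.008 m or distance between mandrel1_collar and bracket1_holeR below 0.008 m or distance between mandrel1_collar and bracket2_holeL below 0.008 m or distance between mandrel1_collar and bracket2_holeR below 0.008 m) and angle between each of mandrel1_head, mandrel2_head, mandrel3_head, mandrel4_head's own z axis and vertical below 0.15 rad and (distance between mandrel2_collar and bracket1_holeL below 0.008 m or distance between mandrel2_collar and bracket1_holeR below 0.008 m or distance between mandrel2_collar and bracket2_holeL below 0.008 m or distance between mandrel2_collar and bracket2_holeR below 0.008 m) and (distance between mandrel3_collar and bracket1_holeL below 0.008 m or distance between mandrel3_collar and bracket1_holeR below 0.008 m or distance between mandrel3_collar and bracket2_holeL below 0.008 m or distance between mandrel3_collar and bracket2_holeR below 0.008 m) and (distance between mandrel4_collar and bracket1_holeL below 0.008 m or distance between mandrel4_collar and bracket1_holeR below 0.008 m or distance between mandrel4_collar and bracket2_holeL below 0.008 m or distance between mandrel4_collar and bracket2_holeR below 0.008 m)); the robot touches nothing.
It fails at once if the jar is shoved (over 30 mm) or tipped (distance of jar from where it was at the start of the episode above 0.03 m or angle between jar's own z axis and vertical above 0.4 rad).
It fails at once if the cup is shoved (over 30 mm) or tipped (distance of cup from where it was at the start of the episode above 0.03 m or angle between cup's own z axis and vertical above 0.4 rad).
Of mandrel1, mandrel2, mandrel3, mandrel4 only 3 to 4 are there at a start; the rules pass over those that are not, and their reading is None.
At some moment in a run one of bracket1, bracket2 may be knocked a few centimetres aside while the robot is not near it.
It also fails if it takes over 210 s, if anything falls off the work surface, if the arm or the gripper's body presses on something with over 40 N, if the wrist force passes 120 N, or if a joint passes its speed limit or range.

## Working session

There is one attempt and no reset: what is moved stays moved. The work goes in short steps, Python scripts to look and compute and a tool call to move; the robot and the scene stay as the last step left them, time stands still between calls to the robot, and variables do not carry over. Pictures are saved under pics/ and viewed, and the job is handed in when it is done.

Besides the shell and the picture viewer there is one more tool, called after "Emit:" in YAML: its name, and indented under it one key for each argument. jog_arm: Moves the arm, as the interface text tells. Its arguments: {"type":"object","properties":{"steps":{"type":"array","items":{"type":"object","properties":{"rotation":{"type":"array","items":{"type":"number"}},"translation":{"type":"array","items":{"type":"number"}},"jaw":{"type":"number"}}}}},"required":["steps"]}

```bash
ls; mkdir -p pics; python3 - <<'E'
from bench import manip, viewer
import cv2
for n in("scene","top"):
    im=viewer.camera(n); cv2.imwrite(f"pics/{n}0.png",im[:,:,::-1]); p=viewer.camera_params(n); print(n,p)
print(manip.state())
E
```

```text
pics
scene {'intrinsics': array([[457.21593452,   0.        , 323.02223413],
       [  0.        , 457.21593452, 236.11950582],
       [  0.        ,   0.        ,   1.        ]]), 'D': array([-0.00389748,  0.        ,  0.        ,  0.        ,  0.        ]), 'R': array([[ 0.75420173,  0.65641072, -0.0174564 ],
       [ 0.44306888, -0.52833728, -0.72425802],
       [-0.48463359,  0.53850227, -0.68930805]]), 't': array([-417.18311279, -162.99110761, 1486.90235111])}
top {'intrinsics': array([[623.5579344 ,   0.        , 314.04259055],
       [  0.        , 623.5579344 , 239.36603313],
       [  0.        ,   0.        ,   1.        ]]), 'D': array([-0.02322207,  0.        ,  0.        ,  0.        ,  0.        ]), 'R': array([[ 0.00669014, -0.99976833,  0.02045778],
       [-0.98577624, -0.01002938, -0.16776356],
       [ 0.16792987, -0.01904443, -0.98561497]]), 't': array([ -24.7767632 ,  563.07837319, 1622.46275644])}
{'clock': 0.1, 'q': array([-1.33249616e+00,  5.28366136e-01,  1.43379034e+00,  1.92593754e-05,
        1.18142296e+00, -1.78499886e-01]), 'joint_velocities': array([ 0.00136205, -0.00386737, -0.00340584,  0.00096557, -0.00108417,
        0.00081019]), 'joint_efforts': array([-1.20266245e-04, -4.43304527e+01, -1.78586090e+01, -1.81459541e-04,
        3.86858665e-03, -9.55135022e-06]), 'tool_pos': array([ 252.90081247, -570.84592412,  238.43067081]), 'tool_rot': array([ 8.38101559e-01, -5.45513327e-01, -7.17013606e-04, -6.87602414e-04]), 'force': array([ 0.19177999, -0.50060476,  0.47657475]), 'wrist_torque': array([-0.03127852, -0.00621276, -0.00975605]), 'gripper_width': 1.0010601180783532}
```

View pics/scene0.png

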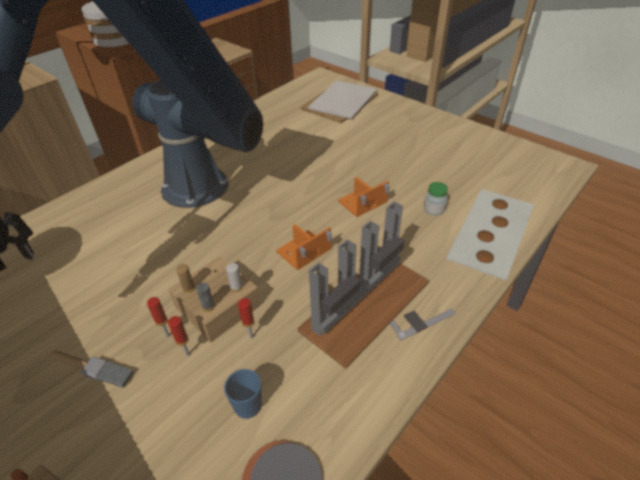

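View pics/top0.png

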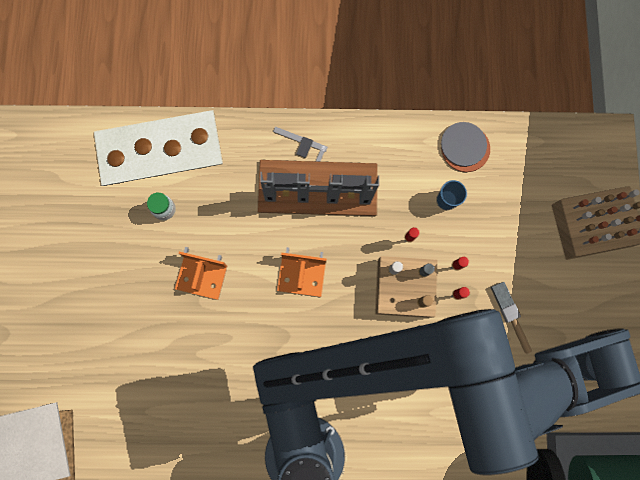

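Top view: brackets lie at (203,275) and (301,273). The mandrels in the block are white (397,267), grey (428,270) and cork (427,300), and one hole is empty at (392,300). The red look-alikes are at (412,234), (460,263) and (461,293). The rack is at (318,188), the jar at (160,204) and the cup at (452,194).

```bash
cat > h.py <<'E'
from bench import manip, viewer
import cv2, numpy as np
from scipy.spatial.transform import Rotation as Ro
P={n:viewer.camera_params(n) for n in("scene","top")}
def proj(n,X):
    p=P[n]; r,_=cv2.Rodrigues(p["R"])
    return cv2.projectPoints(np.atleast_2d(np.float64(X)),r,p["t"],p["intrinsics"],p["D"])[0].reshape(-1,2)
def ray(n,uv):
    p=P[n]; u=cv2.undistortPoints(np.float64(uv).reshape(-1,1,2),p["intrinsics"],p["D"]).reshape(-1,2)
    d=np.c_[u,np.ones(len(u))]@p["R"]; o=-p["R"].T@p["t"]; return o,d
def onz(n,uv,z):
    o,d=ray(n,uv); return o+d*((z-o[2])/d[:,2])[:,None]
def tri(us,ut):
    A=[];b=[]
    for n,u in(("scene",us),("top",ut)):
        o,d=ray(n,u); d=d[0]/np.linalg.norm(d[0]); M=np.eye(3)-np.outer(d,d); A.append(M);b.append(M@o)
    A=np.vstack(A);b=np.hstack(b); x=np.linalg.lstsq(A,b,rcond=None)[0]; return x,np.linalg.norm(A@x-b)
def snap(n,name,box=None,k=1):
    im=viewer.camera(n); cv2.imwrite(f"pics/{name}_full.png",im[:,:,::-1])
    return crop(im,name,box,k)
def crop(im,name,box,k):
    if box: im=im[box[1]:box[3],box[0]:box[2]]
    im=cv2.resize(im,None,fx=k,fy=k,interpolation=cv2.INTER_CUBIC); cv2.imwrite(f"pics/{name}.png",im[:,:,::-1])
E
python3 - <<'E'
from h import *
t=cv2.imread("pics/top0.png")[:,:,::-1]; s=cv2.imread("pics/scene0.png")[:,:,::-1]
crop(t,"t1",(150,230,350,320),4)
crop(t,"t2",(240,150,480,325),3)
crop(s,"s1",(260,170,420,340),4)
crop(s,"s2",(130,240,290,360),5)
E
```

```text
(no output)
```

View pics/t1.png

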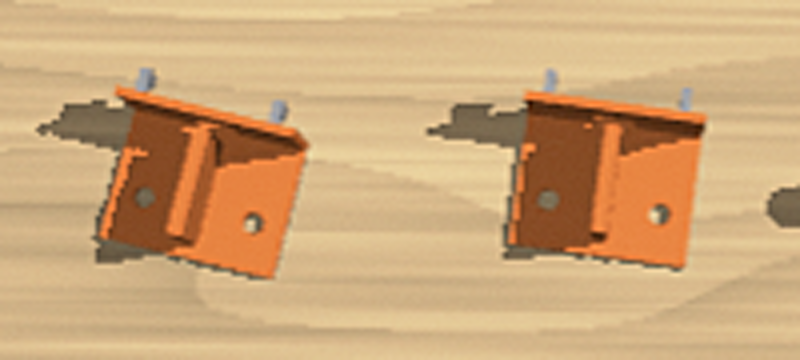

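View pics/t2.png

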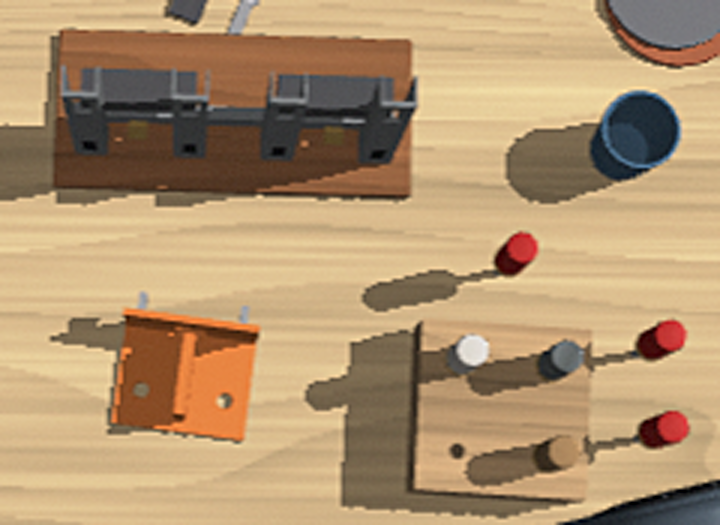

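View pics/s1.png

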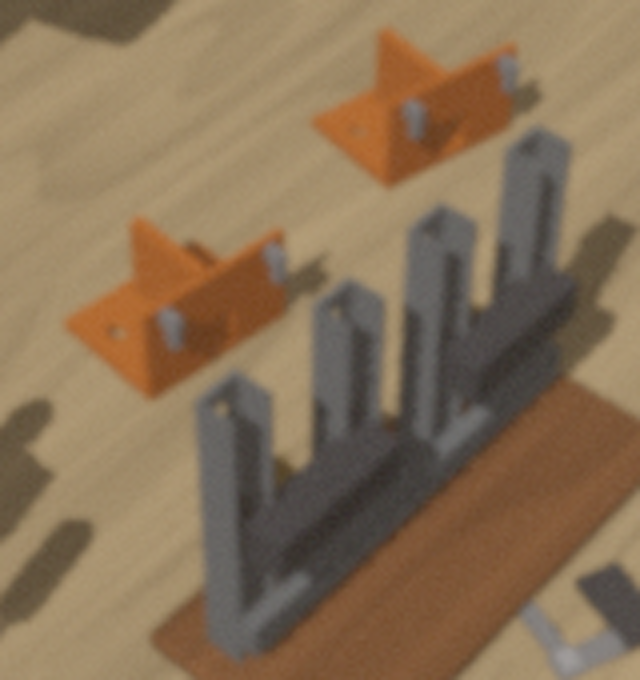

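View pics/s2.png

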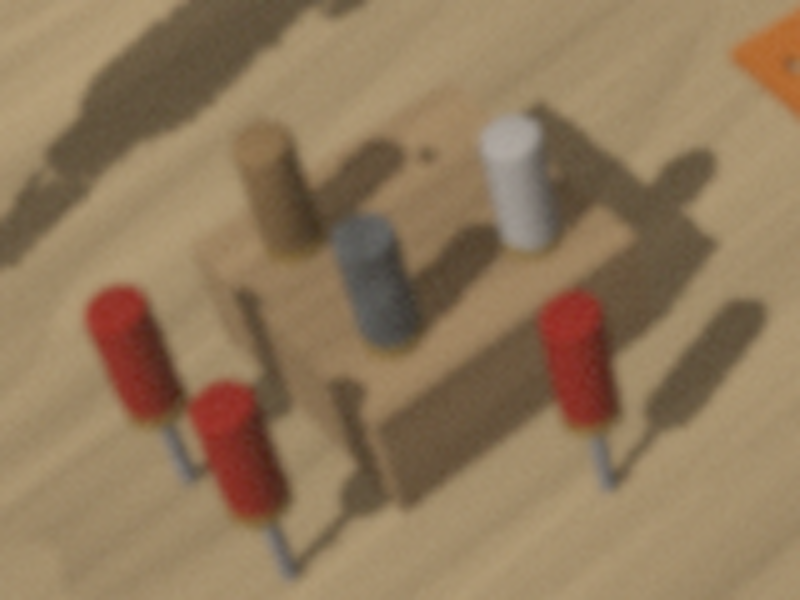

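The white, grey and cork mandrels stand in the block with their brass collars on its top. The three red ones stand beside it on the table, so they are the look-alikes. There is no reddish-brown mandrel. Next I measure.

```bash
python3 - <<'E'
from h import *
t=cv2.imread("pics/top0.png")[:,:,::-1]; s=cv2.imread("pics/scene0.png")[:,:,::-1]
crop(t,"t3",(250,150,390,225),5)
crop(s,"s3",(290,190,440,350),5)
hsv=cv2.cvtColor(t,cv2.COLOR_RGB2HSV)
# orange
m=cv2.inRange(hsv,(5,170,60),(14,255,255)); m[:230]=0;m[320:]=0
n,l,st,c=cv2.connectedComponentsWithStats(m)
for i in range(1,n):
    if st[i,4]>300: print("orange",st[i],c[i])
# initial estimate of holes via intensity centroid: non-orange pixels inside
for (u,v) in((186.2,279.5),(213.2,285.7),(287,279.7),(314.8,283.5)):
    x0,y0=int(u)-5,int(v)-5; w=hsv[y0:y0+11,x0:x0+11,1].astype(float)
    wt=np.clip(np.median(w)-15-w,0,None); yy,xx=np.mgrid[y0:y0+11,x0:x0+11]
    uv=((wt*xx).sum()/wt.sum(),(wt*yy).sum()/wt.sum()); print(uv,wt.sum(),onz("top",uv,8)[0])
st=manip.state(); print(Ro.from_quat(st["tool_rot"]).as_matrix().round(3))
E
```

```text
orange [ 175  252   52   47 1612] [200.6544665  275.49131514]
orange [ 277  253   49   44 1617] [301.32343847 274.09338281]
(np.float64(185.78870431893688), np.float64(278.8870431893688)) 1505.0 [458.05733312 325.53463197   8.        ]
(np.float64(212.84053651266765), np.float64(285.4582712369598)) 1342.0 [440.92432836 251.87845409   8.        ]
(np.float64(286.5945454545455), np.float64(279.49757575757576)) 1650.0 [458.9102547  52.898955    8.       ]
(np.float64(314.2447229551451), np.float64(283.2348284960422)) 1516.0 [449.40857202 -22.15967261   8.        ]
[[ 0.405 -0.914 -0.   ]
 [-0.914 -0.405  0.002]
 [-0.002 -0.    -1.   ]]
```

View pics/t3.png

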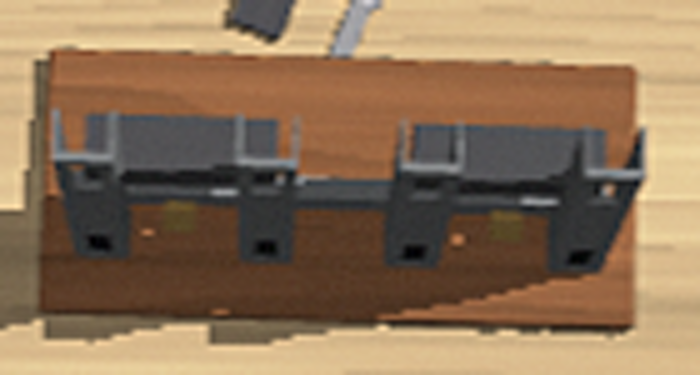

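View pics/s3.png

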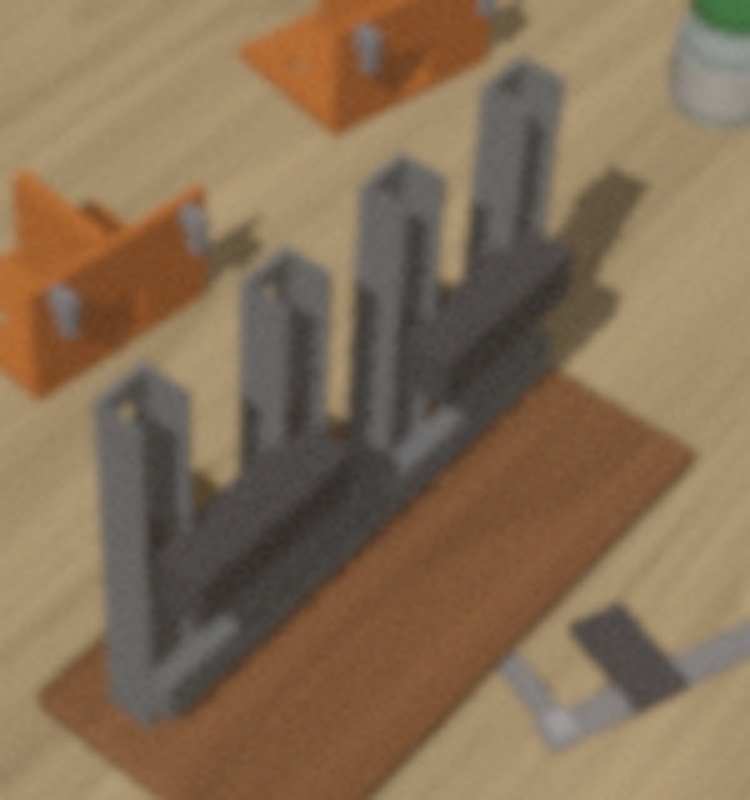

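```bash
python3 - <<'E'
from h import *
t=cv2.imread("pics/top0.png")[:,:,::-1]
a=t[168:194,258:318];b=t[168:194,326:386]
f=lambda a:cv2.resize(a,None,fx=12,fy=12,interpolation=cv2.INTER_NEAREST)
cv2.imwrite("pics/t4.png",np.vstack([f(a),f(b)])[:,:,::-1])
E
```

```text
(no output)
```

View pics/t4.png

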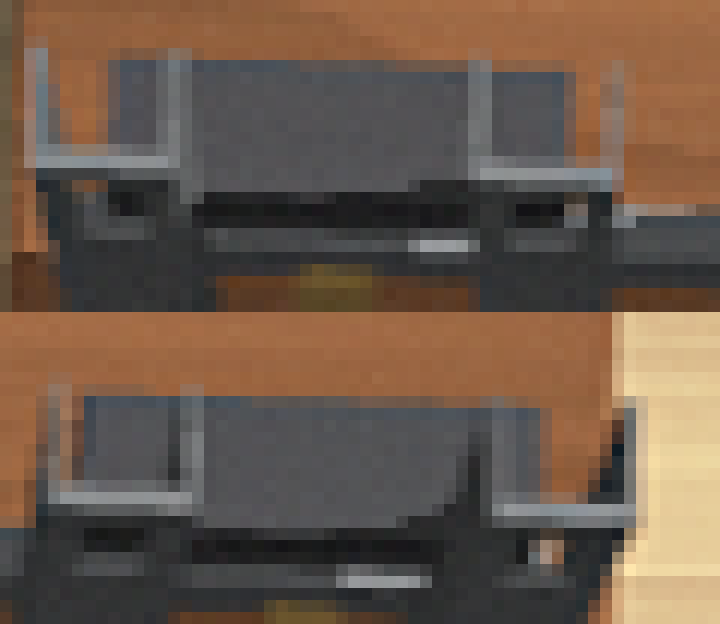

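```bash
python3 - <<'E'
from h import *
uv=[(266.4,181.5),(302.9,182.9),(336.0,183.5),(372.5,185.0)]
X=onz("top",uv,220); print(X.round(1), np.linalg.norm(np.diff(X,axis=0),axis=1))
ys=np.array([130,40,-40,-130.]); 
a=np.polyfit(ys,X[:,0],1); b=np.polyfit(ys,X[:,1],1); print(a,b, np.arctan2(-a[0],b[0]))
# project check
yaw=np.arctan2(-a[0],b[0]); o=np.array([a[1],b[1]]); c,s=np.cos(yaw),np.sin(yaw)
def W(p): p=np.array(p,float); return np.r_[o+[c*p[0]-s*p[1],s*p[0]+c*p[1]],p[2]]
print("seat1",W([-55,85,155]),"seat2",W([-55,-85,155]))
s=cv2.imread("pics/scene0.png").copy(); s=cv2.resize(s[190:350,290:440],None,fx=5,fy=5)
t=cv2.imread("pics/top0.png"); t=cv2.resize(t[150:225,250:390],None,fx=5,fy=5)
for y in ys:
  for p in([0,y-15,220],[0,y+15,220],[0,y-15,14],[0,y+15,14],[0,y-7,208],[0,y+7,208],[0,y+7,166],[0,y-7,166]):
    for im,n,of in((s,"scene",(290,190)),(t,"top",(250,150))):
      q=(proj(n,W(p))[0]-of+.5)*5; cv2.circle(im,tuple(q.astype(int)),2,(0,255,0),-1)
cv2.imwrite("pics/s4.png",s[:600]);cv2.imwrite("pics/t5.png",t)
E
```

```text
[[ 675.6  100.2  220. ]
 [ 673.2   11.4  220. ]
 [ 672.6  -69.3  220. ]
 [ 670.  -158.5  220. ]] [88.88949639 80.69518398 89.20607056]
[2.04263997e-02 6.72843937e+02] [  0.99623546 -29.05501678] -0.020500713681079075
seat1 [619.5979331   57.05458226 155.        ] seat2 [ 616.11305589 -112.90969526  155.        ]Traceback (most recent call last):
  File "<stdin>", line 15, in <module>
  File "<stdin>", line 8, in W
ValueError: operands could not be broadcast together with shapes (2,) (2,800,750,3)
```

```bash
cat >> h.py <<'E'
RO=np.array([672.8,-29.1]); RY=-0.0205
def W(p):
    c,s=np.cos(RY),np.sin(RY); p=np.array(p,float); return np.r_[RO+[c*p[0]-s*p[1],s*p[0]+c*p[1]],p[2]]
E
python3 - <<'E'
from h import *
s=cv2.imread("pics/scene0.png").copy(); s=cv2.resize(s[190:350,290:440],None,fx=5,fy=5)
t=cv2.imread("pics/top0.png"); t=cv2.resize(t[150:225,250:390],None,fx=5,fy=5)
for y in (130,40,-40,-130):
  for p in([0,y-15,220],[0,y+15,220],[0,y-15,14],[0,y+15,14],[0,y-7,208],[0,y+7,208],[0,y+7,166],[0,y-7,166]):
    for im,n,of in((s,"scene",(290,190)),(t,"top",(250,150))):
      q=(proj(n,W(p))[0]-of+.5)*5; cv2.circle(im,tuple(q.astype(int)),2,(0,255,0),-1)
cv2.imwrite("pics/s4.png",s[:600]);cv2.imwrite("pics/t5.png",t)
E
```

```text
(no output)
```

View pics/s4.png

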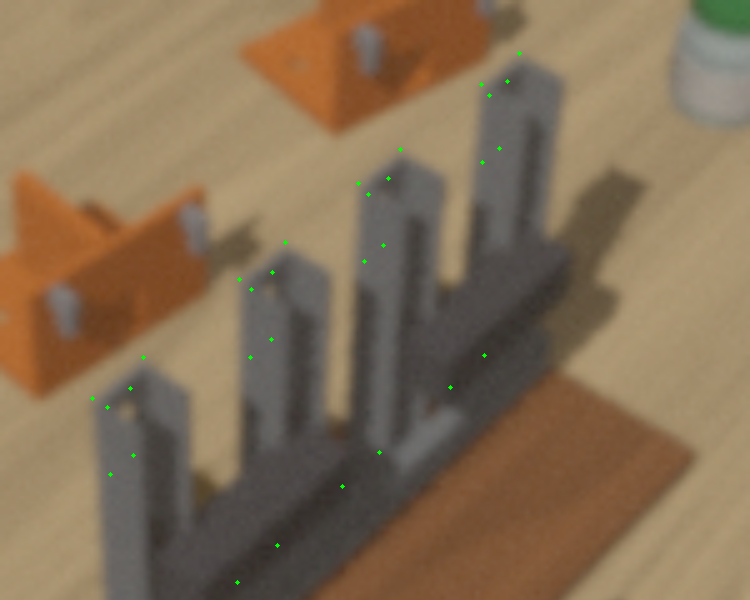

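View pics/t5.png

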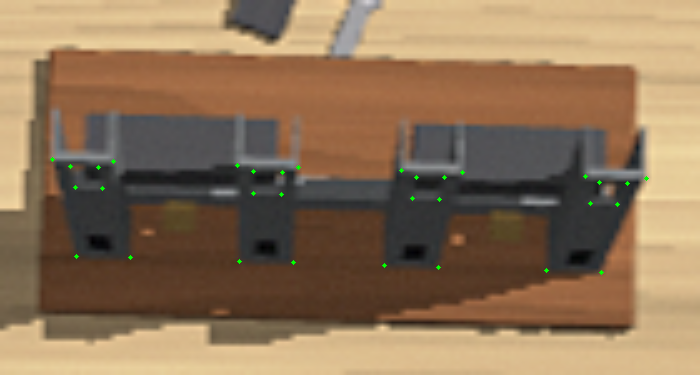

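The rack fits both views: spacings of 89/81/89 mm against 90/80/90. Bracket hole spacings are 75.6 and 75.7 mm against 76. Next I work out the move above bracket B, the one nearer y=0.

```bash
cat >> h.py <<'E'
def go(pos,ang):
    """target TCP pos, tool x angle deg in world, tool straight down -> rotation (deg rotvec), translation in tool axes"""
    st=manip.state(); R=Ro.from_quat(st["tool_rot"]); a=np.radians(ang)
    T=np.array([[np.cos(a),np.sin(a),0],[np.sin(a),-np.cos(a),0],[0,0,-1]])
    rv=(R.inv()*Ro.from_matrix(T)).as_rotvec(degrees=True); tr=R.inv().apply(np.array(pos,float)-st["tool_pos"])
    print("t",round(st["clock"],2),"pos",st["tool_pos"].round(1),"F",st["force"].round(1),"w",round(st["gripper_width"],3)," ROT",rv.round(1)," TR",tr.round(1))
E
python3 -c "
from h import *
go([461,14.5,200],-97.2)
import numpy as np
for n,uv in (('white',(397,267)),('grey',(428,270)),('cork',(427,300)),('r1',(412,234)),('r2',(460,263)),('r3',(461,293))): print(n,onz('top',uv,142).round(0))
print('jar',onz('top',(158,202),85),'cup',onz('top',(452,190),85))"
```

```text
t 0.1 pos [ 252.9 -570.8  238.4] F [ 0.2 -0.5  0.5] w 1.001  ROT [ 0.   0.1 31.1]  TR [-450.9 -427.2   39.5]
white [[ 479. -227.  142.]]
grey [[ 472. -306.  142.]]
cork [[ 397. -301.  142.]]
r1 [[ 564. -267.  142.]]
r2 [[ 490. -387.  142.]]
r3 [[ 415. -387.  142.]]
jar [[652.63868308 392.65778938  85.        ]] cup [[ 694.37377239 -386.80583893   85.        ]]
```

Emit:
jog_arm:
  steps:
    - {"rotation": [0,0,6],"translation": [-45,-43,4],"jaw": 0}
    - {"rotation": [0,0,12],"translation": [-90,-85,8],"jaw": 0}
    - {"rotation": [0,0,18],"translation": [-135,-128,12],"jaw": 0}
    - {"rotation": [0,0,24],"translation": [-180,-171,16],"jaw": 0}
    - {"rotation": [0,0,31],"translation": [-225,-214,20],"jaw": 0}

```text
clock: 0.72
tool_pos: [357.8, -276.5, 218.7]
tool_rot: [-0.66, 0.751, 0.001, 0.001]
force: [1.7, -0.0, -0.3]
gripper_width: 0.999
```

```bash
python3 -c "
from h import *
go([461,14.5,200],-97.2)"
```

```text
t 0.72 pos [ 357.8 -276.5  218.7] F [ 1.7 -0.  -0.3] w 0.999  ROT [ 0.   0.1 -0.2]  TR [-301.8  -65.    19.3]
```

Emit:
jog_arm:
  steps:
    - {"rotation": [0,0,0],"translation": [-60,-13,4],"jaw": 0}
    - {"rotation": [0,0,0],"translation": [-120,-26,8],"jaw": 0}
    - {"rotation": [0,0,0],"translation": [-180,-39,12],"jaw": 0}
    - {"rotation": [0,0,0],"translation": [-240,-52,15],"jaw": 0}
    - {"rotation": [0,0,0],"translation": [-302,-65,19],"jaw": 0}

```text
clock: 1.35
tool_pos: [461.2, 15.6, 200.2]
tool_rot: [-0.66, 0.751, 0.001, 0.001]
force: [0.9, -1.4, 0.3]
gripper_width: 1.002
```

```bash
python3 -c "
from h import *
go([461,14.5,44],-97.2)
snap('top','a1',(240,150,480,325),3); snap('scene','a2',(240,120,440,320),4)"
```

```text
t 1.35 pos [461.2  15.6 200.2] F [ 0.9 -1.4  0.3] w 1.002  ROT [ 0.   0.1 -0.2]  TR [  1.5   0.  156.2]
```

View pics/a1.png

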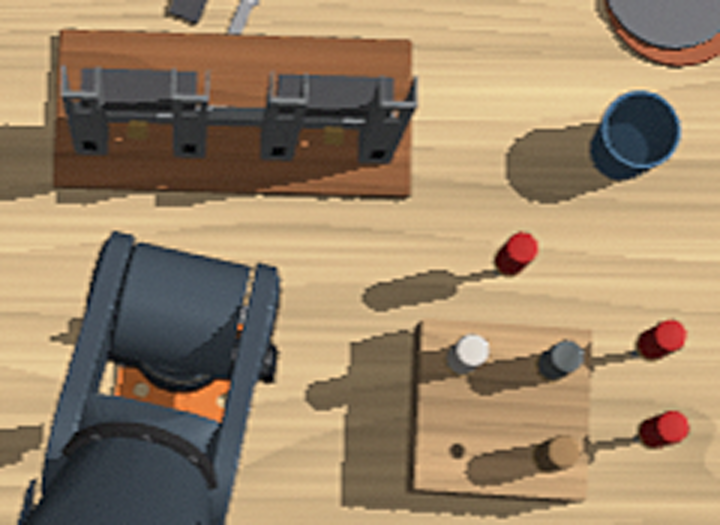

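View pics/a2.png

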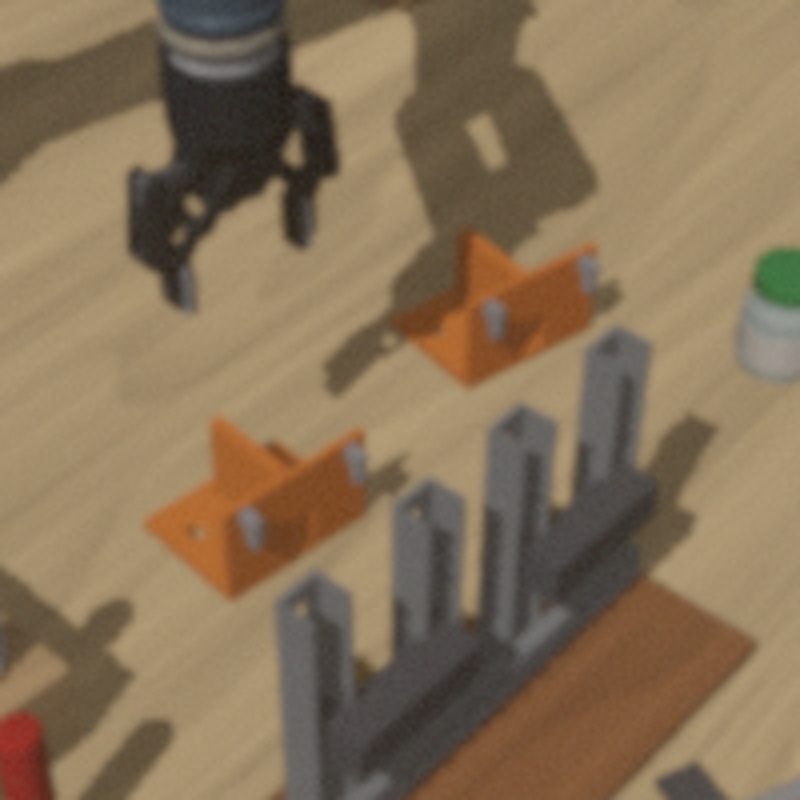

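The gripper is above bracket B, which hasn't moved. It hides B in the top view, so I'll use the scene view here. I descend now and close in the next call.

Emit:
jog_arm:
  steps:
    - {"translation": [1.5,0,50],"jaw": 0.2}
    - {"translation": [1.5,0,100],"jaw": 0.3}
    - {"translation": [1.5,0,130],"jaw": 0.4}
    - {"translation": [1.5,0,150],"jaw": 0.4}
    - {"translation": [1.5,0,156],"jaw": 0.4}

```text
invalid input at $.steps[0]: expected keys rotation, translation, jaw
```

```bash
python3 -c "
from h import *
go([461,14.5,44],-97.2)
snap('scene','a3',(240,120,440,320),4)"
```

```text
t 1.45 pos [461.2  19.2 200. ] F [0.3 0.7 0.4] w 1.002  ROT [0.  0.2 0.3]  TR [  5.3  -0.5 156. ]
```

View pics/a3.png

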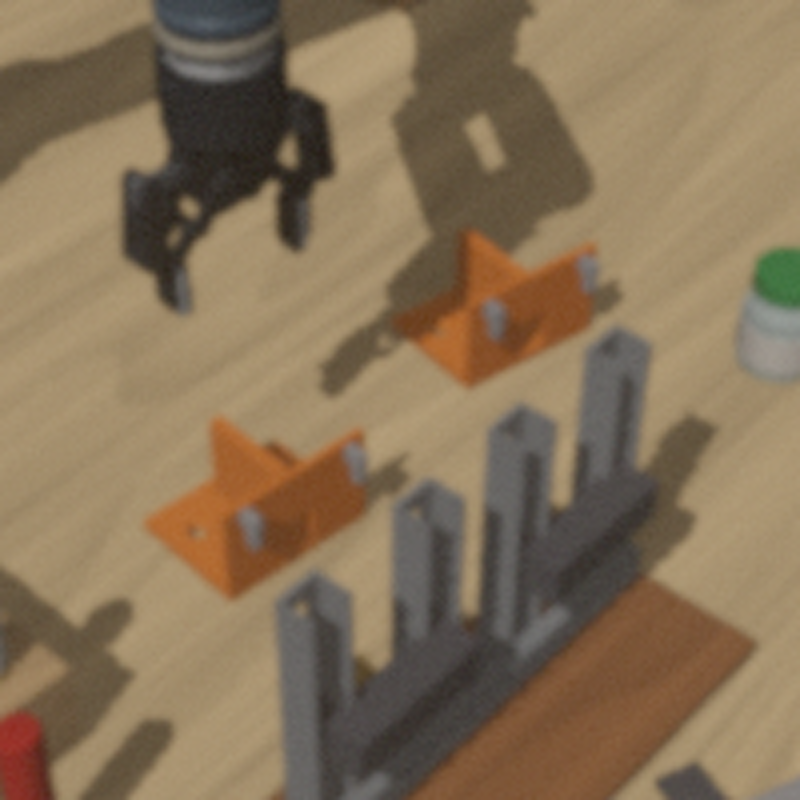

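The call was refused because each row needs all three keys. The picture shows nothing has changed. Re-issuing.

Emit:
jog_arm:
  steps:
    - {"rotation": [0,0,0],"translation": [5,-0.5,40],"jaw": 0.2}
    - {"rotation": [0,0,0],"translation": [5,-0.5,90],"jaw": 0.3}
    - {"rotation": [0,0,0],"translation": [5,-0.5,125],"jaw": 0.4}
    - {"rotation": [0,0,0],"translation": [5,-0.5,126],"jaw": 0.4}
    - {"rotation": [0,0,0],"translation": [5,-0.5,126],"jaw": 0.4}

```text
clock: 2.12
tool_pos: [460.9, 11.0, 74.6]
tool_rot: [-0.662, 0.749, 0.001, 0.001]
force: [0.4, 0.5, -0.3]
gripper_width: 0.602
```

```bash
python3 -c "
from h import *
go([461,14.5,44],-97.2)
snap('scene','a4',(260,170,360,270),8)"
```

```text
t 2.12 pos [460.9  11.   74.6] F [ 0.4  0.5 -0.3] w 0.602  ROT [0.  0.1 0.1]  TR [-3.4  0.3 30.7]
```

View pics/a4.png

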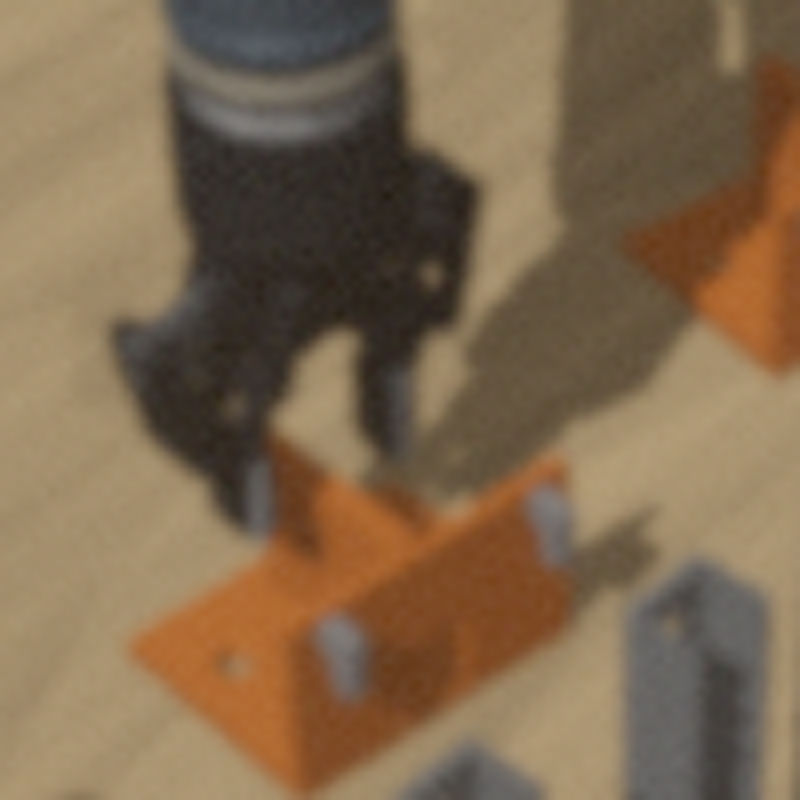

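Fingers straddle the rib. Final descent, then close.

Emit:
jog_arm:
  steps:
    - {"rotation": [0,0,0],"translation": [-3.4,0.3,16],"jaw": 0.4}
    - {"rotation": [0,0,0],"translation": [-3.4,0.3,30.5],"jaw": 0.4}
    - {"rotation": [0,0,0],"translation": [-3.4,0.3,30.5],"jaw": 0.4}
    - {"rotation": [0,0,0],"translation": [-3.4,0.3,30.5],"jaw": 0.6}
    - {"rotation": [0,0,0],"translation": [-3.4,0.3,30.5],"jaw": 0.7}

```text
clock: 2.8
tool_pos: [461.7, 14.5, 45.1]
tool_rot: [-0.662, 0.749, -0.0, 0.001]
force: [-0.8, -0.4, 0.4]
gripper_width: 0.301
```

Emit:
jog_arm:
  steps:
    - {"rotation": [0,0,0],"translation": [0,0,0],"jaw": 1}
    - {"rotation": [0,0,0],"translation": [0,0,0],"jaw": 1}
    - {"rotation": [0,0,0],"translation": [0,0,0],"jaw": 1}
    - {"rotation": [0,0,0],"translation": [0,0,0],"jaw": 1}
    - {"rotation": [0,0,0],"translation": [0,0,0],"jaw": 1}

```text
clock: 3.42
tool_pos: [461.9, 14.5, 45.4]
tool_rot: [-0.662, 0.749, -0.0, 0.001]
force: [-0.5, 0.4, 5.7]
gripper_width: 0.11
```

```bash
python3 -c "
from h import *
go([461,14.5,44],-97.2)
snap('scene','a5',(260,170,360,270),8)"
```

```text
t 3.42 pos [461.9  14.5  45.4] F [-0.5  0.4  5.7] w 0.11  ROT [-0.1  0.1  0.2]  TR [0.2 0.9 1.4]
```

View pics/a5.png

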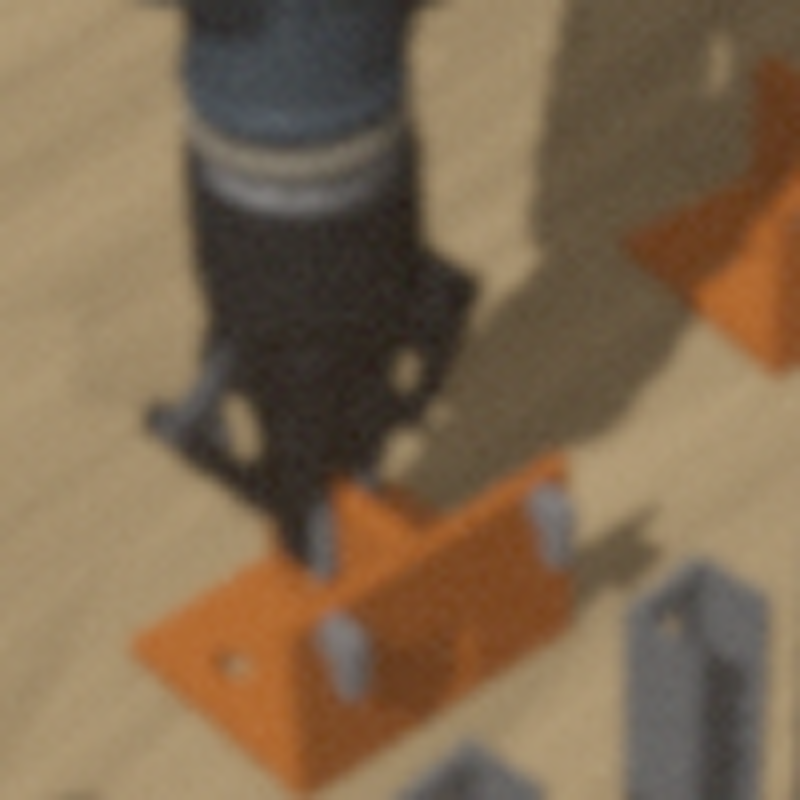

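Gripped: the opening is about 9.4 mm on the 10 mm rib. I lift, then stage in front of station 2.

Emit:
jog_arm:
  steps:
    - {"rotation": [0,0,0],"translation": [0,0,-20],"jaw": 1}
    - {"rotation": [0,0,0],"translation": [0,0,-60],"jaw": 1}
    - {"rotation": [0,0,0],"translation": [0,0,-105],"jaw": 1}
    - {"rotation": [0,0,0],"translation": [0,0,-125],"jaw": 1}
    - {"rotation": [0,0,0],"translation": [0,0,-125],"jaw": 1}

```text
clock: 4.1
tool_pos: [462.1, 14.3, 171.3]
tool_rot: [-0.662, 0.749, -0.001, 0.002]
force: [0.1, 0.9, -4.2]
gripper_width: 0.109
```

```bash
python3 -c "
from h import *
p=W([-110,-85,168.5]); print(p); go(p,-91.2)
"
```

```text
[ 561.08073499 -111.82729794  168.5       ]
t 4.1 pos [462.1  14.3 171.3] F [ 0.1  0.9 -4.2] w 0.109  ROT [-0.3  0.1 -5.8]  TR [ 113.  -113.7    3.2]
```

Emit:
jog_arm:
  steps:
    - {"rotation": [0,0,-2],"translation": [35,-35,1],"jaw": 1}
    - {"rotation": [0,0,-4],"translation": [75,-75,2],"jaw": 1}
    - {"rotation": [0,0,-5.8],"translation": [105,-105,3],"jaw": 1}
    - {"rotation": [0,0,-5.8],"translation": [113,-113.5,3],"jaw": 1}
    - {"rotation": [0,0,-5.8],"translation": [113,-113.5,3],"jaw": 1}

```text
clock: 4.72
tool_pos: [559.7, -111.7, 166.7]
tool_rot: [-0.699, 0.715, 0.001, 0.001]
force: [-0.3, -0.1, -3.0]
gripper_width: 0.107
```

```bash
python3 -c "
from h import *
p=W([-110,-85,168.5]); print(p); go(p,-91.2)
snap('scene','b1',(220,150,380,300),5)
snap('top','b2',(250,150,410,270),5)
"
```

```text
[ 561.08073499 -111.82729794  168.5       ]
t 4.72 pos [ 559.7 -111.7  166.7] F [-0.3 -0.1 -3. ] w 0.107  ROT [-0.1  0.2 -0.1]  TR [ 0.1 -1.4 -1.8]
```

View pics/b1.png

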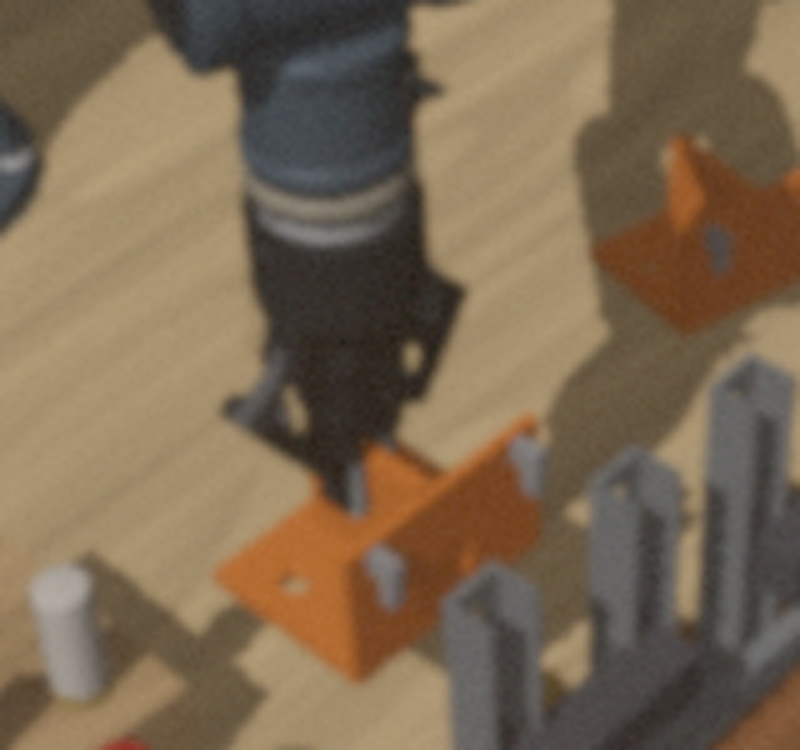

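View pics/b2.png

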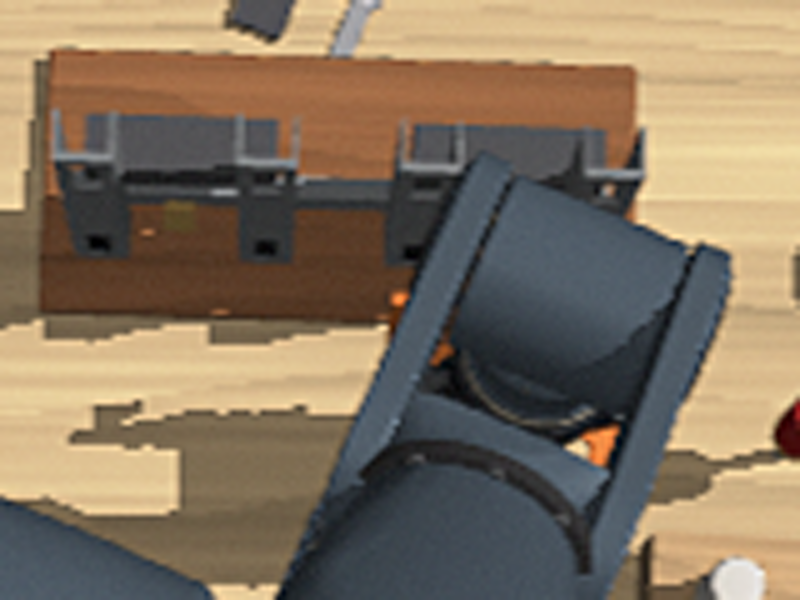

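```bash
cat >> h.py <<'E'
BP=[(-40,60,-47),(-40,-60,-47),(55,60,25),(55,-60,25),(55,-60,-55),(55,60,-55),(-40,-60,-55),(71,45,23),(71,-45,23),(71,45,-3),(71,-45,-3),(-7,38,-47),(-7,-38,-47),(-30,0,17)]
def overlay(full,n,rib,yaw,box,k,name,pts=BP,rack=True):
    im=cv2.imread(full)[box[1]:box[3],box[0]:box[2]]; im=cv2.resize(im,None,fx=k,fy=k,interpolation=cv2.INTER_CUBIC)
    c,s=np.cos(yaw),np.sin(yaw)
    L=[(np.array(rib)+[c*x-s*y,s*x+c*y,z],(0,255,0)) for x,y,z in pts]
    if rack:
        for y in (130,40,-40,-130):
            L+=[(W([0,y+d,z]),(255,255,0)) for d in(-15,15) for z in (220,)]+[(W([0,y+d,z]),(255,0,255)) for d in(-7,7) for z in (208,166)]
    for p,col in L:
        q=(proj(n,p)[0]-box[:2]+.5)*k; cv2.circle(im,tuple(q.astype(int)),3,col,-1)
    cv2.imwrite(f"pics/{name}.png",im)
E
python3 -c "
from h import *
overlay('pics/b1_full.png','scene',[559.7,-111.7,176.3],np.radians(-1.2),(260,225,360,300),8,'b3')"
```

```text
(no output)
```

View pics/b3.png

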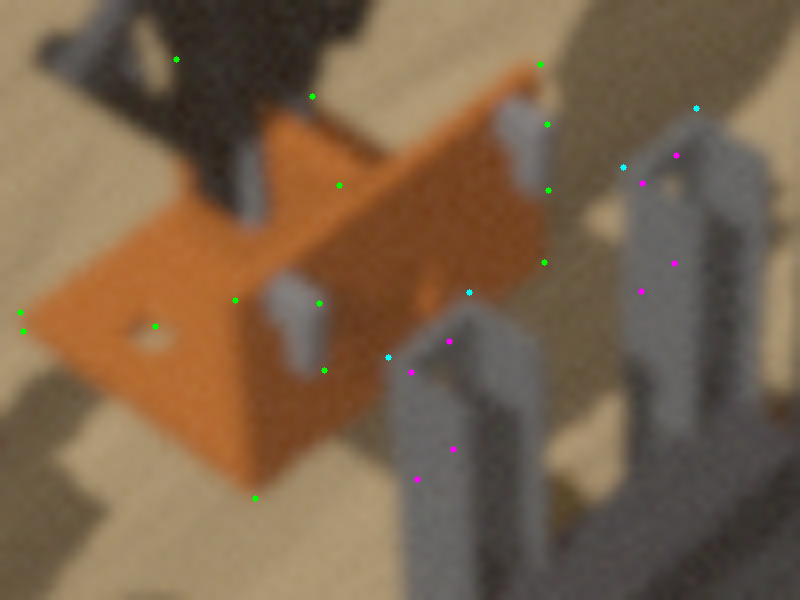

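```bash
python3 -c "
from h import *
p=W([-80,-85,168.5]); print(p); go(p,-91.2)"
```

```text
[ 591.07443146 -112.44225487  168.5       ]
t 4.83 pos [ 558.9 -110.3  167.3] F [-1.   1.2 -3.4] w 0.112  ROT [-0.1  0.2 -0. ]  TR [  1.5 -32.3  -1.2]
```

Emit:
jog_arm:
  steps:
    - {"rotation": [0,0,0],"translation": [1,-10,-1],"jaw": 1}
    - {"rotation": [0,0,0],"translation": [1,-20,-1],"jaw": 1}
    - {"rotation": [0,0,0],"translation": [1.5,-30,-1],"jaw": 1}
    - {"rotation": [0,0,0],"translation": [1.5,-32,-1],"jaw": 1}
    - {"rotation": [0,0,0],"translation": [1.5,-32,-1],"jaw": 1}

```text
clock: 5.45
tool_pos: [590.8, -112.4, 168.2]
tool_rot: [-0.7, 0.715, 0.001, 0.001]
force: [-0.2, -0.1, -2.2]
gripper_width: 0.107
```

```bash
python3 -c "
from h import *
p=W([-80,-85,168.5]); go(p,-91.2)
snap('scene','c1',(260,225,360,300),8)
tp=manip.state()['tool_pos']; print(tp)
overlay('pics/c1_full.png','scene',tp+[0,0,9.6],np.radians(-1.2),(285,225,385,300),8,'c3')
snap('top','c2',(300,150,400,225),8)"
```

```text
t 5.45 pos [ 590.8 -112.4  168.2] F [-0.2 -0.1 -2.2] w 0.107  ROT [-0.   0.2 -0. ]  TR [ 0.1 -0.2 -0.3]
[ 590.51201361 -112.33685948  168.15551175]
```

View pics/c3.png

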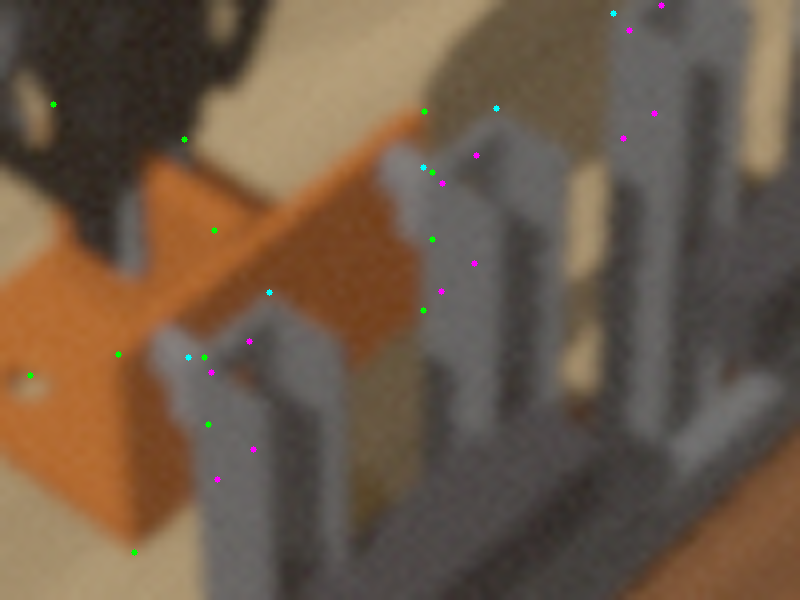

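View pics/c2.png

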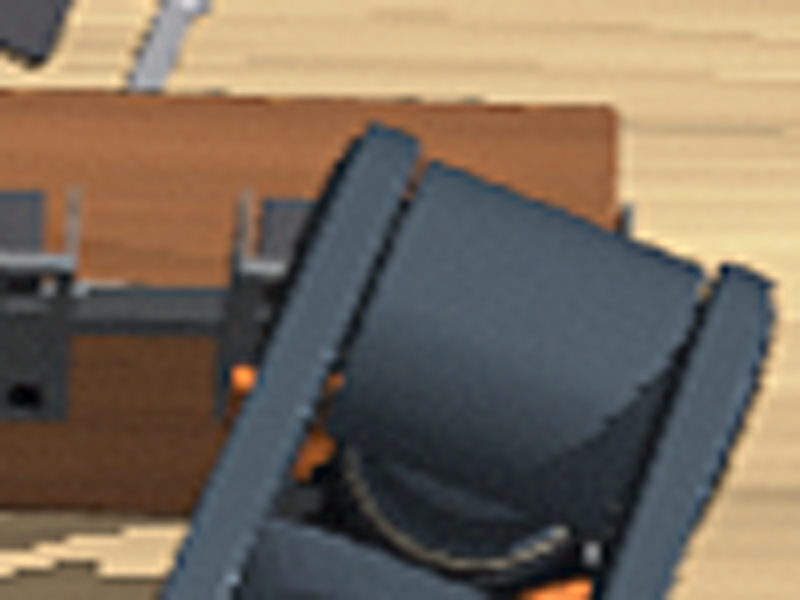

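The tabs line up with the slots to within 1-2 mm. I bias y by -1 mm and advance gently, watching the force.

Emit:
jog_arm:
  steps:
    - {"rotation": [0,0,0],"translation": [1,-4,-0.5],"jaw": 1}
    - {"rotation": [0,0,0],"translation": [1,-8,-0.5],"jaw": 1}
    - {"rotation": [0,0,0],"translation": [1,-12,-0.5],"jaw": 1}
    - {"rotation": [0,0,0],"translation": [1,-15,-0.5],"jaw": 1}
    - {"rotation": [0,0,0],"translation": [1,-15,-0.5],"jaw": 1}

```text
clock: 6.18
tool_pos: [605.7, -113.7, 168.6]
tool_rot: [-0.7, 0.715, 0.001, 0.001]
force: [-0.1, 0.4, -2.4]
gripper_width: 0.106
```

```bash
python3 -c "
from h import *
p=W([-55,-85,168.5]); go(p,-91.2)
snap('scene','d1',(285,225,385,300),8)"
```

```text
t 6.17 pos [ 605.7 -113.7  168.6] F [-0.1  0.4 -2.4] w 0.106  ROT [-0.   0.2 -0. ]  TR [ -1.  -10.4   0.1]
```

View pics/d1.png

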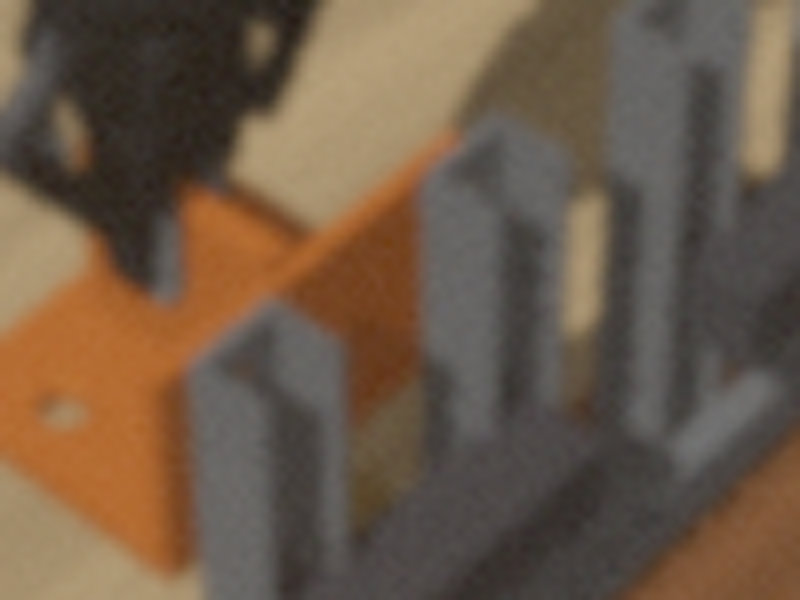

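Emit:
jog_arm:
  steps:
    - {"rotation": [0,0,0],"translation": [0,-2,0],"jaw": 1}
    - {"rotation": [0,0,0],"translation": [0,-4,0],"jaw": 1}
    - {"rotation": [0,0,0],"translation": [0,-6,0],"jaw": 1}
    - {"rotation": [0,0,0],"translation": [0,-7,0],"jaw": 1}
    - {"rotation": [0,0,0],"translation": [0,-7,0],"jaw": 1}

```text
clock: 6.85
tool_pos: [612.4, -113.8, 168.6]
tool_rot: [-0.7, 0.715, 0.001, 0.001]
force: [0.2, 0.8, -2.9]
gripper_width: 0.105
```

Emit:
jog_arm:
  steps:
    - {"rotation": [0,0,0],"translation": [0,-1,0],"jaw": 1}
    - {"rotation": [0,0,0],"translation": [0,-2,0],"jaw": 1}
    - {"rotation": [0,0,0],"translation": [0,-3,0],"jaw": 1}
    - {"rotation": [0,0,0],"translation": [0,-4,0],"jaw": 1}
    - {"rotation": [0,0,0],"translation": [0,-4,0],"jaw": 1}

```text
clock: 7.48
tool_pos: [615.9, -113.8, 168.4]
tool_rot: [-0.7, 0.714, 0.002, 0.001]
force: [-1.6, -0.3, -1.9]
gripper_width: 0.107
```

```bash
python3 -c "
from h import *
p=W([-55,-85,168.5]); go(p,-91.2)
snap('scene','d2',(285,225,385,300),8)
tp=manip.state()['tool_pos']
overlay('pics/d2_full.png','scene',tp+[0,0,9.6],np.radians(-1.2),(285,225,385,300),8,'d3')"
```

```text
t 7.47 pos [ 615.9 -113.8  168.4] F [-1.6 -0.3 -1.9] w 0.107  ROT [0.1 0.2 0. ]  TR [-0.9 -0.2 -0.1]
```

View pics/d3.png

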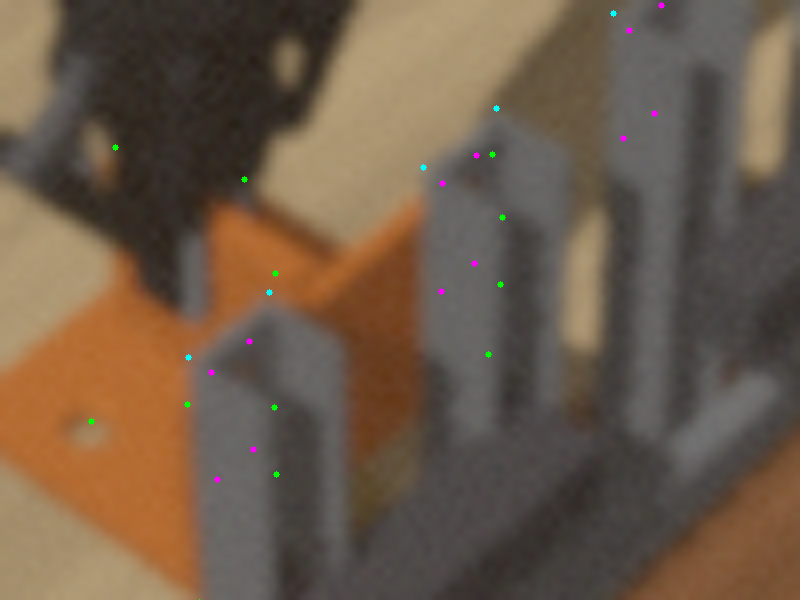

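Emit:
jog_arm:
  steps:
    - {"rotation": [0,0,0],"translation": [0,-1,0],"jaw": 1}
    - {"rotation": [0,0,0],"translation": [0,-2,0],"jaw": 1}
    - {"rotation": [0,0,0],"translation": [0,-3,0],"jaw": 1}
    - {"rotation": [0,0,0],"translation": [0,-3,0],"jaw": 1}

```text
clock: 8.02
tool_pos: [615.8, -113.7, 168.3]
tool_rot: [-0.7, 0.714, 0.004, -0.002]
force: [-9.7, -1.5, 1.5]
gripper_width: 0.108
```

Contact comes at x=615.8, against 616.1 predicted for plate-on-posts, so the tabs are through. Pushing down.

Emit:
jog_arm:
  steps:
    - {"rotation": [0,0,0],"translation": [0,-1,4],"jaw": 1}
    - {"rotation": [0,0,0],"translation": [0,-1,8],"jaw": 1}
    - {"rotation": [0,0,0],"translation": [0,-1,12],"jaw": 1}
    - {"rotation": [0,0,0],"translation": [0,-1,16],"jaw": 1}
    - {"rotation": [0,0,0],"translation": [0,-1,18],"jaw": 1}

```text
clock: 8.65
tool_pos: [613.9, -113.0, 149.5]
tool_rot: [-0.7, 0.714, 0.007, -0.003]
force: [-6.0, -0.2, -0.8]
gripper_width: 0.107
```

```bash
python3 -c "
from h import *
p=W([-55,-85,145.5]); go(p,-91.2)"
```

```text
t 8.65 pos [ 613.9 -113.   149.5] F [-6.  -0.2 -0.8] w 0.107  ROT [0.9 0.3 0. ]  TR [-0.  -2.3  3.9]
```

Emit:
jog_arm:
  steps:
    - {"rotation": [0.9,0,0],"translation": [0,-2,2],"jaw": 1}
    - {"rotation": [0.9,0,0],"translation": [0,-2,4],"jaw": 1}
    - {"rotation": [0.9,0,0],"translation": [0,-2,6],"jaw": 1}
    - {"rotation": [0.9,0,0],"translation": [0,-2,7],"jaw": 1}
    - {"rotation": [0.9,0,0],"translation": [0,-2,7],"jaw": 1}

```text
clock: 9.28
tool_pos: [616.0, -112.9, 145.3]
tool_rot: [-0.7, 0.714, 0.001, 0.002]
force: [-7.8, 1.5, 11.4]
gripper_width: 0.112
```

```bash
python3 -c "
from h import *
p=W([-55,-85,145.5]); go(p,-91.2)
snap('scene','e2',(285,225,385,300),8)
tp=manip.state()['tool_pos']
overlay('pics/e2_full.png','scene',W([-55,-85,155]),RY,(275,225,375,300),8,'e3')"
```

```text
t 9.28 pos [ 616.  -112.9  145.3] F [-7.8  1.5 11.4] w 0.112  ROT [-0.1  0.3  0.1]  TR [ 0.  -0.  -0.2]
```

View pics/e3.png

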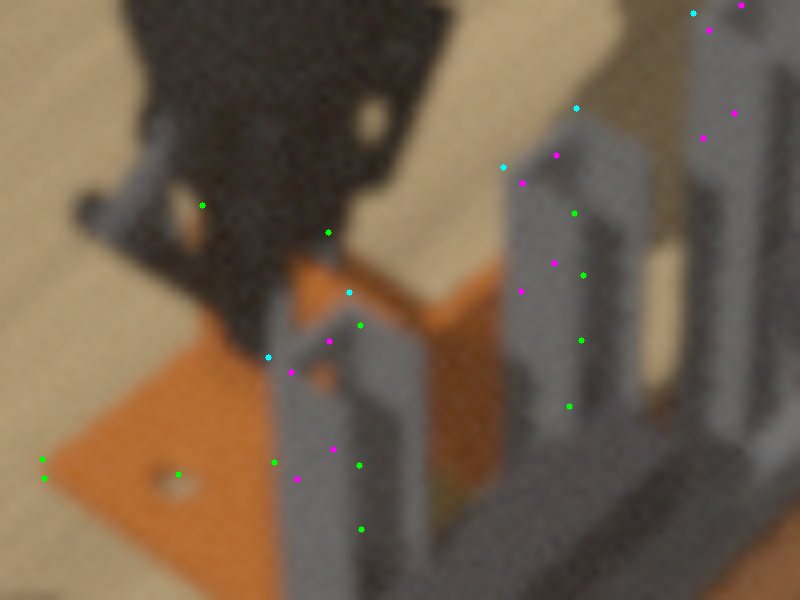

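Emit:
jog_arm:
  steps:
    - {"rotation": [0,0,0],"translation": [0,-1,3],"jaw": 1}
    - {"rotation": [0,0,0],"translation": [0,-1,5],"jaw": 1}
    - {"rotation": [0,0,0],"translation": [0,-1,6],"jaw": 1}

```text
clock: 9.7
tool_pos: [616.0, -113.0, 145.0]
tool_rot: [-0.7, 0.714, 0.001, 0.002]
force: [-16.6, 2.3, 31.7]
gripper_width: 0.105
```

Emit:
jog_arm:
  steps:
    - {"rotation": [0,0,0],"translation": [0,0,-1],"jaw": 0.95}
    - {"rotation": [0,0,0],"translation": [0,0,-1],"jaw": 0.8}
    - {"rotation": [0,0,0],"translation": [0,0,-1],"jaw": 0.7}
    - {"rotation": [0,0,0],"translation": [0,0,-1],"jaw": 0.65}
    - {"rotation": [0,0,0],"translation": [0,0,-1],"jaw": 0.6}

```text
clock: 10.32
tool_pos: [616.2, -113.0, 145.8]
tool_rot: [-0.7, 0.714, 0.001, 0.002]
force: [0.2, -0.4, -0.4]
gripper_width: 0.403
```

It seated hard: 32 N with no further travel. I retreat straight up, then head toward bracket A.

Emit:
jog_arm:
  steps:
    - {"rotation": [0,0,0],"translation": [0,0,-40],"jaw": 0.6}
    - {"rotation": [0,0,0],"translation": [0,0,-85],"jaw": 0.5}
    - {"rotation": [0,0,0],"translation": [-30,40,-100],"jaw": 0.4}
    - {"rotation": [0,0,0],"translation": [-75,80,-100],"jaw": 0.2}
    - {"rotation": [0,0,0],"translation": [-130,110,-100],"jaw": 0}

```text
clock: 10.95
tool_pos: [507.5, 19.3, 246.3]
tool_rot: [-0.699, 0.715, 0.0, 0.002]
force: [0.8, 0.6, -0.6]
gripper_width: 0.98
```

```bash
python3 -c "
from h import *
go([456.3,287.1,150],-103.1)
snap('scene','f1',(260,180,400,300),5)
snap('top','f2',(150,150,390,325),3)"
```

```text
t 10.95 pos [507.5  19.3 246.3] F [ 0.8  0.6 -0.6] w 0.98  ROT [-0.1  0.2 11.9]  TR [-266.3   57.2   97.2]
```

View pics/f1.png

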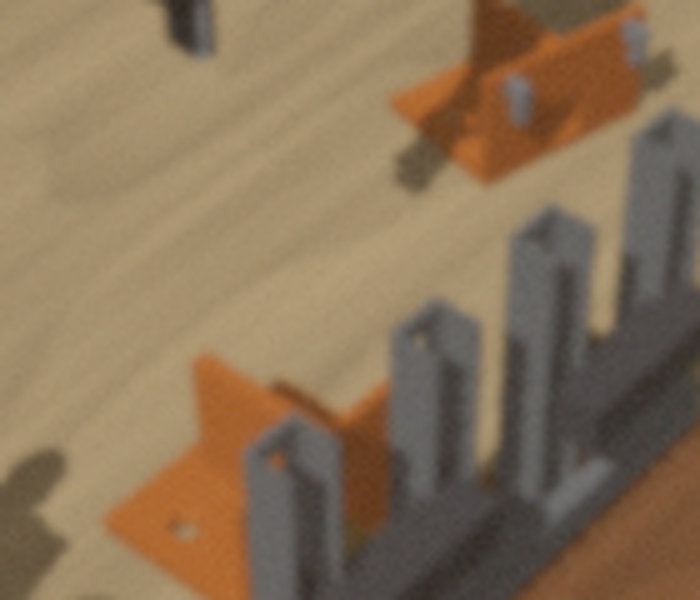

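View pics/f2.png

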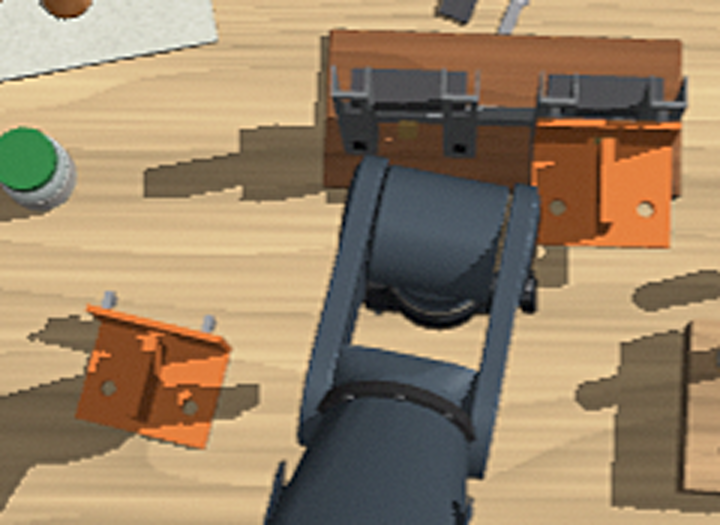

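Bracket B hangs at station 2. Bracket A is unmoved: its holes at (186,279) and (213,285.7) match the first picture. Going there.

Emit:
jog_arm:
  steps:
    - {"rotation": [0,0,4],"translation": [-55,12,20],"jaw": 0}
    - {"rotation": [0,0,8],"translation": [-110,24,40],"jaw": 0.1}
    - {"rotation": [0,0,12],"translation": [-170,37,60],"jaw": 0.2}
    - {"rotation": [0,0,12],"translation": [-230,50,80],"jaw": 0.3}
    - {"rotation": [0,0,12],"translation": [-266,57,97],"jaw": 0.4}

```text
clock: 11.68
tool_pos: [450.6, 293.0, 149.9]
tool_rot: [-0.624, 0.781, 0.003, 0.001]
force: [0.7, -0.1, 0.3]
gripper_width: 0.597
```

Emit:
jog_arm:
  steps:
    - {"rotation": [0,0,0],"translation": [0,0,0],"jaw": 0.4}
    - {"rotation": [0,0,0],"translation": [0,0,0],"jaw": 0.4}

```text
clock: 11.92
tool_pos: [451.2, 292.8, 149.9]
tool_rot: [-0.624, 0.781, 0.003, 0.001]
force: [0.4, -0.9, 0.2]
gripper_width: 0.601
```

```bash
python3 -c "
from h import *
go([456.3,287.1,44.5],-103.1)
snap('scene','g1',(300,120,420,220),6)"
```

```text
t 11.93 pos [451.2 292.8 149.9] F [ 0.4 -0.9  0.2] w 0.601  ROT [0.2 0.3 0.4]  TR [  5.   -6.5 105.3]
```

View pics/g1.png

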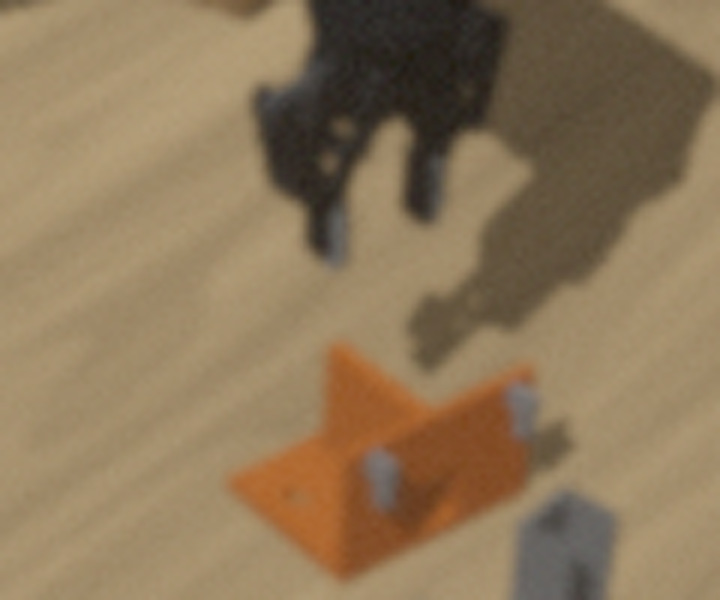

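Bracket A still has its bottom corner at (357,217), so it is unmoved. Descending.

Emit:
jog_arm:
  steps:
    - {"rotation": [0,0,0.4],"translation": [5,-6.5,25],"jaw": 0.4}
    - {"rotation": [0,0,0.4],"translation": [5,-6.5,50],"jaw": 0.4}
    - {"rotation": [0,0,0.4],"translation": [5,-6.5,65],"jaw": 0.4}
    - {"rotation": [0,0,0.4],"translation": [5,-6.5,65],"jaw": 0.4}
    - {"rotation": [0,0,0.4],"translation": [5,-6.5,65],"jaw": 0.4}

```text
clock: 12.6
tool_pos: [457.4, 286.3, 85.9]
tool_rot: [-0.621, 0.784, 0.003, 0.002]
force: [-0.6, 0.4, -0.1]
gripper_width: 0.598
```

```bash
python3 -c "
from h import *
go([456.3,287.1,44.5],-103.1)
snap('scene','g2',(310,130,410,230),7)"
```

```text
t 12.6 pos [457.4 286.3  85.9] F [-0.6  0.4 -0.1] w 0.598  ROT [ 0.1  0.4 -0.1]  TR [-0.3  1.2 41.4]
```

View pics/g2.png

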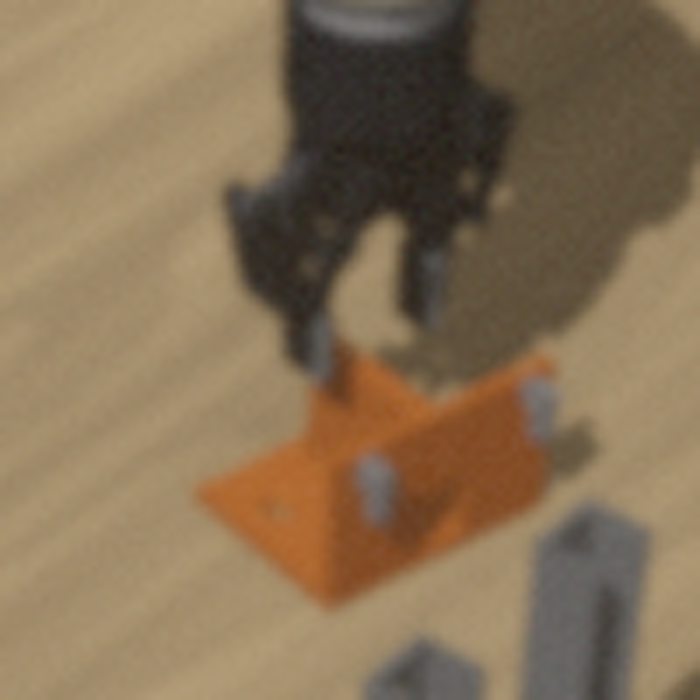

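Emit:
jog_arm:
  steps:
    - {"rotation": [0,0.3,0],"translation": [-0.3,1,20],"jaw": 0.4}
    - {"rotation": [0,0.3,0],"translation": [-0.3,1,40.5],"jaw": 0.4}
    - {"rotation": [0,0.3,0],"translation": [-0.3,1,40.5],"jaw": 0.4}
    - {"rotation": [0,0.3,0],"translation": [-0.3,1,40.5],"jaw": 0.6}
    - {"rotation": [0,0.3,0],"translation": [-0.3,1,40.5],"jaw": 0.7}

```text
clock: 13.28
tool_pos: [457.2, 287.6, 46.5]
tool_rot: [-0.621, 0.784, 0.001, 0.001]
force: [0.2, -0.0, -0.5]
gripper_width: 0.301
```

Emit:
jog_arm:
  steps:
    - {"rotation": [0,0,0],"translation": [0,0,0],"jaw": 1}
    - {"rotation": [0,0,0],"translation": [0,0,0],"jaw": 1}
    - {"rotation": [0,0,0],"translation": [0,0,0],"jaw": 1}
    - {"rotation": [0,0,0],"translation": [0,0,0],"jaw": 1}
    - {"rotation": [0,0,0],"translation": [0,0,0],"jaw": 1}

```text
clock: 13.9
tool_pos: [457.6, 287.9, 47.3]
tool_rot: [-0.621, 0.784, 0.001, 0.002]
force: [-0.8, 0.9, 6.8]
gripper_width: 0.108
```

Emit:
jog_arm:
  steps:
    - {"rotation": [0,0,0],"translation": [0,0,-20],"jaw": 1}
    - {"rotation": [0,0,0],"translation": [0,0,-60],"jaw": 1}
    - {"rotation": [0,0,0],"translation": [0,0,-105],"jaw": 1}
    - {"rotation": [0,0,0],"translation": [0,0,-122],"jaw": 1}
    - {"rotation": [0,0,0],"translation": [0,0,-122],"jaw": 1}

```text
clock: 14.52
tool_pos: [457.7, 287.6, 170.2]
tool_rot: [-0.621, 0.784, 0.0, 0.003]
force: [0.4, -0.3, -3.3]
gripper_width: 0.107
```

```bash
python3 -c "
from h import *
p=W([-110,84,168.5]); print(p); go(p,-91.2)"
```

```text
[564.54499233  57.13719218 168.5       ]
t 14.53 pos [457.7 287.6 170.2] F [ 0.4 -0.3 -3.3] w 0.107  ROT [ -0.2   0.3 -12. ]  TR [ 200.  -156.6    1.2]
```

Emit:
jog_arm:
  steps:
    - {"rotation": [0,0,-4],"translation": [40,-31,0],"jaw": 1}
    - {"rotation": [0,0,-8],"translation": [85,-66,0],"jaw": 1}
    - {"rotation": [0,0,-12],"translation": [130,-102,0],"jaw": 1}
    - {"rotation": [0,0,-12],"translation": [175,-137,0],"jaw": 1}
    - {"rotation": [0,0,-12],"translation": [200,-156.5,0],"jaw": 1}

```text
clock: 15.15
tool_pos: [564.7, 54.3, 167.7]
tool_rot: [-0.699, 0.715, 0.001, 0.002]
force: [-0.3, 0.6, -2.3]
gripper_width: 0.104
```

Emit:
jog_arm:
  steps:
    - {"rotation": [0,0,0],"translation": [0,0,0],"jaw": 1}
    - {"rotation": [0,0,0],"translation": [0,0,0],"jaw": 1}

```text
clock: 15.4
tool_pos: [562.9, 54.7, 166.0]
tool_rot: [-0.699, 0.715, 0.003, 0.001]
force: [-0.3, 1.0, -2.4]
gripper_width: 0.108
```

```bash
python3 -c "
from h import *
p=W([-80,84,170.3]); print(p); go(p,-91.2)
snap('scene','h1',(300,180,400,280),6)
tp=manip.state()['tool_pos']
overlay('pics/h1_full.png','scene',tp+[0,0,7.7],np.radians(-1.2),(310,180,410,255),8,'h3')"
```

```text
[594.5386888   56.52223525 170.3       ]
t 15.4 pos [562.9  54.7 166. ] F [-0.3  1.  -2.4] w 0.108  ROT [ 0.2  0.3 -0.2]  TR [ -2.6 -31.5  -4.4]
```

View pics/h3.png

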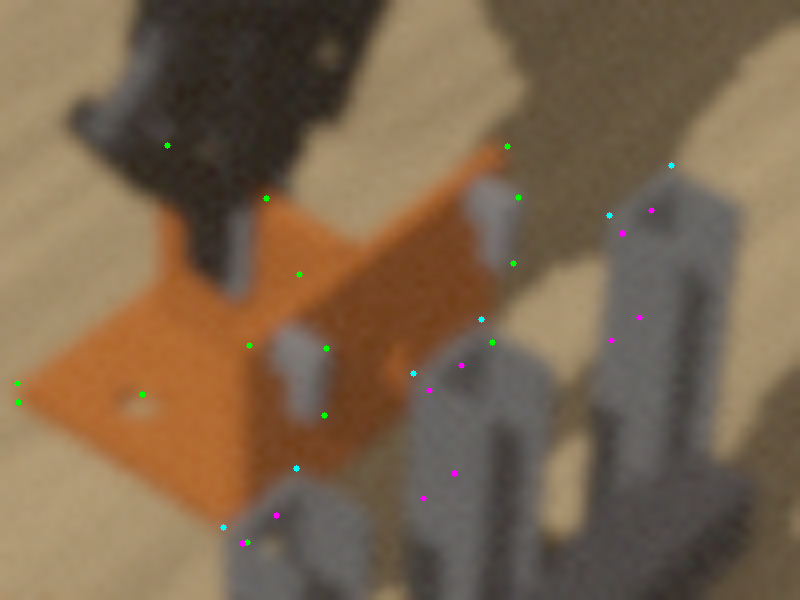

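Bracket A sits in the hand as bracket B did. I advance with the same small bias.

Emit:
jog_arm:
  steps:
    - {"rotation": [0,0.3,0],"translation": [-2.5,-10,-4.3],"jaw": 1}
    - {"rotation": [0,0.3,0],"translation": [-2.5,-20,-4.3],"jaw": 1}
    - {"rotation": [0,0.3,0],"translation": [-2.5,-30,-4.3],"jaw": 1}
    - {"rotation": [0,0.3,0],"translation": [-2.5,-31.5,-4.3],"jaw": 1}
    - {"rotation": [0,0.3,0],"translation": [-2.5,-31.5,-4.3],"jaw": 1}

```text
clock: 16.08
tool_pos: [594.4, 57.0, 170.4]
tool_rot: [-0.699, 0.715, 0.001, -0.001]
force: [-0.9, 0.0, -3.9]
gripper_width: 0.109
```

```bash
python3 -c "
from h import *
p=W([-64,84,170.3]); print(p); go(p,-91.2)
snap('scene','i1',(320,180,420,255),8)
tp=manip.state()['tool_pos']
overlay('pics/i1_full.png','scene',tp+[0,0,7.7],np.radians(-1.2),(320,180,420,255),8,'i3')"
```

```text
[610.53532692  56.19425823 170.3       ]
t 16.07 pos [594.4  57.  170.4] F [-0.9  0.  -3.9] w 0.109  ROT [ 0.2 -0.  -0.1]  TR [  0.5 -16.1   0.1]
```

View pics/i3.png

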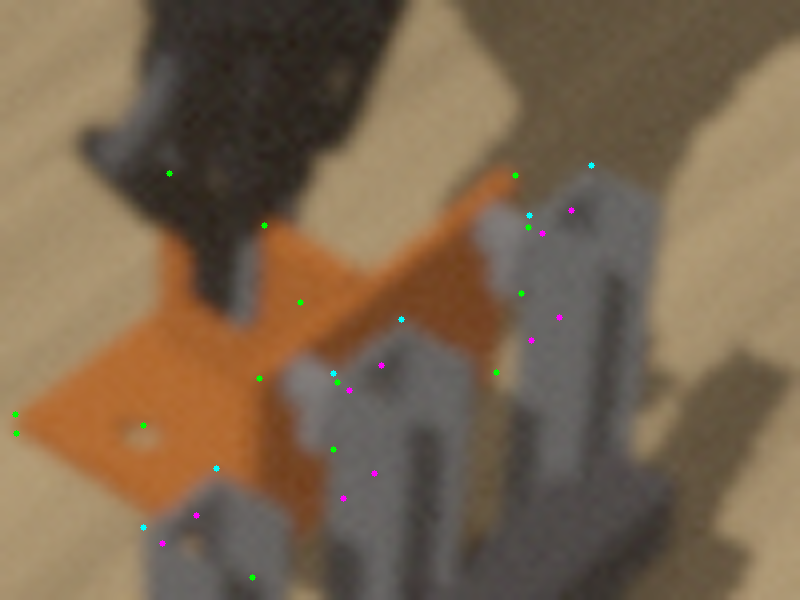

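Emit:
jog_arm:
  steps:
    - {"rotation": [0,0,0],"translation": [0.5,-4,0],"jaw": 1}
    - {"rotation": [0,0,0],"translation": [0.5,-8,0],"jaw": 1}
    - {"rotation": [0,0,0],"translation": [0.5,-12,0],"jaw": 1}
    - {"rotation": [0,0,0],"translation": [0.5,-16,0],"jaw": 1}
    - {"rotation": [0,0,0],"translation": [0.5,-16,0],"jaw": 1}

```text
clock: 16.75
tool_pos: [610.6, 56.1, 170.3]
tool_rot: [-0.699, 0.715, 0.001, -0.001]
force: [0.4, -0.6, -1.9]
gripper_width: 0.112
```

Emit:
jog_arm:
  steps:
    - {"rotation": [0,0,0],"translation": [0,-2,0],"jaw": 1}
    - {"rotation": [0,0,0],"translation": [0,-4,0],"jaw": 1}
    - {"rotation": [0,0,0],"translation": [0,-6,0],"jaw": 1}
    - {"rotation": [0,0,0],"translation": [0,-6,0],"jaw": 1}

```text
clock: 17.25
tool_pos: [616.8, 55.9, 170.4]
tool_rot: [-0.699, 0.715, 0.001, -0.001]
force: [-0.4, 0.4, -1.4]
gripper_width: 0.107
```

Emit:
jog_arm:
  steps:
    - {"rotation": [0,0,0],"translation": [0,-1,0],"jaw": 1}
    - {"rotation": [0,0,0],"translation": [0,-2,0],"jaw": 1}
    - {"rotation": [0,0,0],"translation": [0,-3,0],"jaw": 1}
    - {"rotation": [0,0,0],"translation": [0,-3,0],"jaw": 1}

```text
clock: 17.75
tool_pos: [619.4, 55.8, 170.3]
tool_rot: [-0.699, 0.715, 0.001, -0.001]
force: [-1.3, -0.3, -2.0]
gripper_width: 0.103
```

```bash
python3 -c "
from h import *
p=W([-55,84,170.3]); print(p); go(p,-91.2)"
```

```text
[619.53343586  56.00977115 170.3       ]
t 17.75 pos [619.4  55.8 170.3] F [-1.3 -0.3 -2. ] w 0.103  ROT [ 0.2 -0.  -0.1]  TR [-0.2 -0.1 -0. ]
```

Emit:
jog_arm:
  steps:
    - {"rotation": [0,0,0],"translation": [0,-1,0],"jaw": 1}
    - {"rotation": [0,0,0],"translation": [0,-2,0],"jaw": 1}
    - {"rotation": [0,0,0],"translation": [0,-3,0],"jaw": 1}
    - {"rotation": [0,0,0],"translation": [0,-3,0],"jaw": 1}

```text
clock: 18.25
tool_pos: [619.4, 55.9, 169.9]
tool_rot: [-0.699, 0.715, 0.003, -0.004]
force: [-7.9, -0.7, 0.9]
gripper_width: 0.108
```

Emit:
jog_arm:
  steps:
    - {"rotation": [0,0,0],"translation": [0,-1,4],"jaw": 1}
    - {"rotation": [0,0,0],"translation": [0,-1,8],"jaw": 1}
    - {"rotation": [0,0,0],"translation": [0,-1,12],"jaw": 1}
    - {"rotation": [0,0,0],"translation": [0,-1,16],"jaw": 1}
    - {"rotation": [0,0,0],"translation": [0,-1,18],"jaw": 1}

```text
clock: 18.88
tool_pos: [617.6, 56.2, 151.0]
tool_rot: [-0.699, 0.715, 0.006, -0.006]
force: [-3.4, -1.0, -5.5]
gripper_width: 0.108
```

```bash
python3 -c "
from h import *
p=W([-55,84.5,147.3]); print(p); go(p,-91.2)"
```

```text
[619.54368514  56.50966609 147.3       ]
t 18.88 pos [617.6  56.2 151. ] F [-3.4 -1.  -5.5] w 0.108  ROT [ 1.  -0.  -0.1]  TR [-0.4 -2.   3.6]
```

Emit:
jog_arm:
  steps:
    - {"rotation": [0.9,0,0],"translation": [-0.3,-2,2],"jaw": 1}
    - {"rotation": [0.9,0,0],"translation": [-0.3,-2,4],"jaw": 1}
    - {"rotation": [0.9,0,0],"translation": [-0.3,-2,6],"jaw": 1}
    - {"rotation": [0.9,0,0],"translation": [-0.3,-2,8],"jaw": 1}
    - {"rotation": [0.9,0,0],"translation": [-0.3,-2,8],"jaw": 1}

```text
clock: 19.5
tool_pos: [619.6, 56.5, 147.0]
tool_rot: [-0.699, 0.715, -0.001, 0.0]
force: [-10.1, 0.3, 18.0]
gripper_width: 0.111
```

Emit:
jog_arm:
  steps:
    - {"rotation": [0,0,0],"translation": [0,-1,3],"jaw": 1}
    - {"rotation": [0,0,0],"translation": [0,-1,5],"jaw": 1}
    - {"rotation": [0,0,0],"translation": [0,-1,6],"jaw": 1}

```text
clock: 19.88
tool_pos: [619.6, 56.5, 146.8]
tool_rot: [-0.7, 0.714, -0.001, -0.0]
force: [-17.2, -1.0, 33.0]
gripper_width: 0.107
```

Bracket A is home: z is 147.0 against 147.3 expected, and it held firm at 33 N. I release, rise and clear the view.

Emit:
jog_arm:
  steps:
    - {"rotation": [0,0,0],"translation": [0,0,-1],"jaw": 0.95}
    - {"rotation": [0,0,0],"translation": [0,0,-1],"jaw": 0.8}
    - {"rotation": [0,0,0],"translation": [0,0,-1],"jaw": 0.7}
    - {"rotation": [0,0,0],"translation": [0,0,-1],"jaw": 0.65}
    - {"rotation": [0,0,0],"translation": [0,0,-1],"jaw": 0.6}

```text
clock: 20.5
tool_pos: [619.9, 56.4, 147.5]
tool_rot: [-0.7, 0.715, -0.001, -0.0]
force: [-0.2, 0.6, 0.6]
gripper_width: 0.399
```

Emit:
jog_arm:
  steps:
    - {"rotation": [0,0,0],"translation": [0,0,-40],"jaw": 0.6}
    - {"rotation": [0,0,0],"translation": [0,0,-85],"jaw": 0.5}
    - {"rotation": [0,0,0],"translation": [0,40,-120],"jaw": 0.5}
    - {"rotation": [0,0,-10],"translation": [30,90,-120],"jaw": 0.5}
    - {"rotation": [0,0,-20],"translation": [60,130,-120],"jaw": 0.5}

```text
clock: 21.12
tool_pos: [487.0, -0.8, 268.0]
tool_rot: [0.815, -0.579, 0.001, 0.0]
force: [1.2, -1.0, -0.3]
gripper_width: 0.5
```

```bash
python3 -c "
from h import *
go([440,-270,260],0)
snap('scene','j1',(260,180,400,300),5)
snap('top','j2',(240,150,480,325),3)"
```

```text
t 21.12 pos [487.   -0.8 268. ] F [ 1.2 -1.  -0.3] w 0.5  ROT [  0.   -0.2 -70.8]  TR [238.8 133.    8.5]
```

View pics/j1.png

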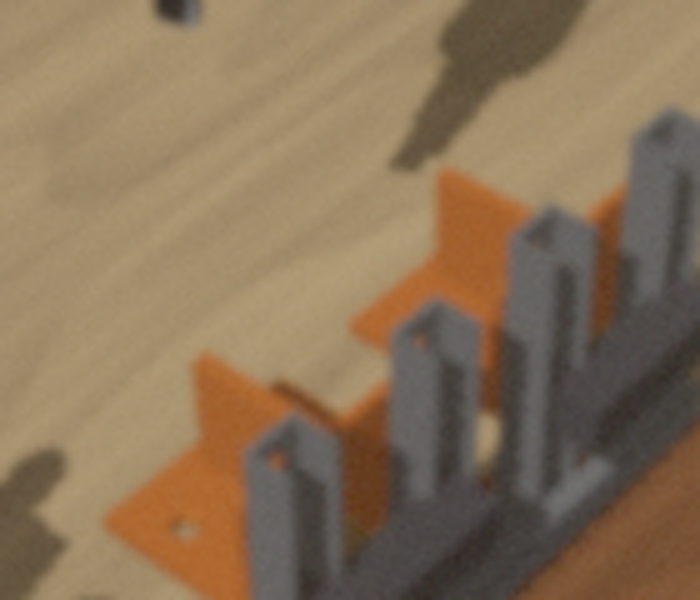

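View pics/j2.png

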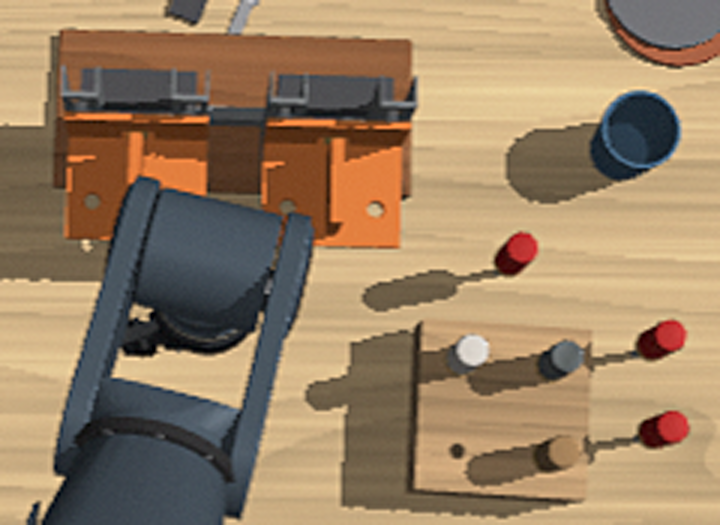

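Both brackets hang flush at their stations. Now I measure the mandrels' top faces at z=142.

```bash
python3 - <<'E'
from h import *
t=cv2.imread("pics/top0.png"); s=cv2.imread("pics/scene0.png")
f=lambda a,k:cv2.resize(a,None,fx=k,fy=k,interpolation=cv2.INTER_NEAREST)
cv2.imwrite("pics/m1.png",f(t[254:320,374:444],9))
cv2.imwrite("pics/m2.png",f(s[258:318,170:250],10))
E
```

```text
(no output)
```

View pics/m1.png

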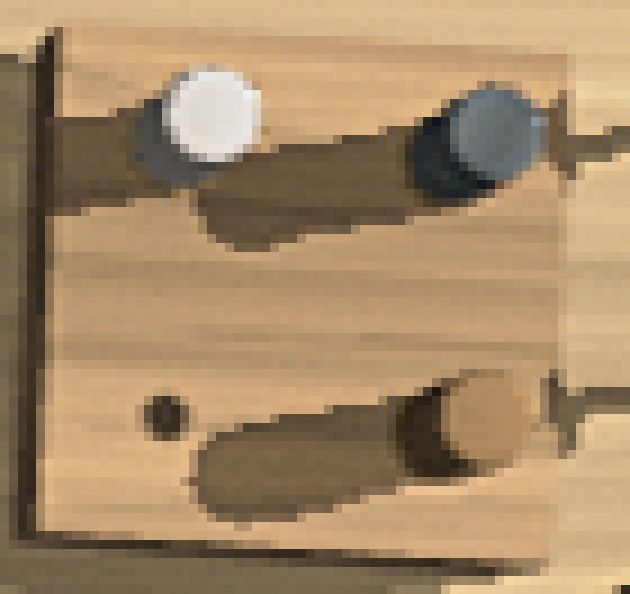

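View pics/m2.png

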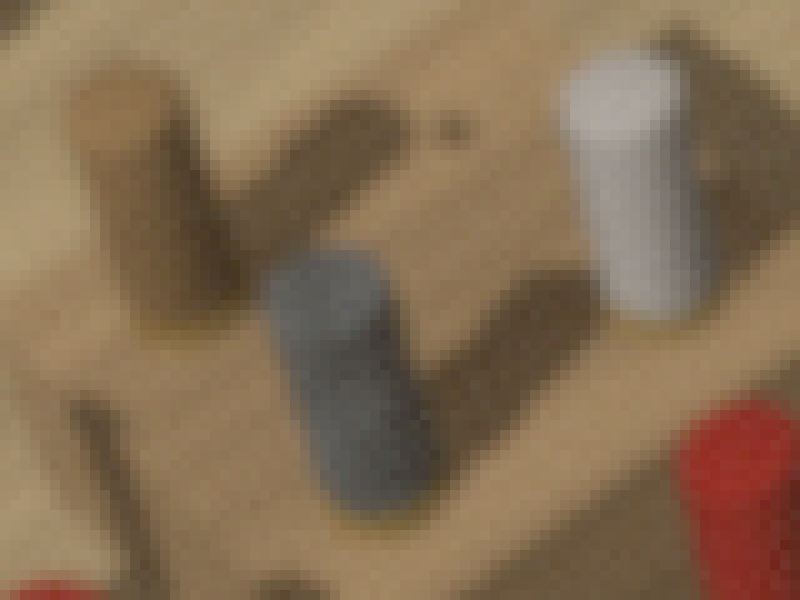

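```bash
python3 - <<'E'
from h import *
M={'white':((212,115),(625,95)),'grey':((499,135),(330,290)),'cork':((488,420),(122,110))}
for n,(a,b) in M.items():
    ut=np.array(a)/9+[374,254]-.5; us=np.array(b)/10+[170,258]-.5
    print(n,onz('top',ut,142)[0].round(1),onz('scene',us,142)[0].round(1),tri(us,ut)[0].round(1),tri(us,ut)[1].round(1))
print('hole',onz('top',np.array([165,417])/9+[374,254]-.5,70)[0])
# hanging holes in top view
t=cv2.imread("pics/j2_full.png")
cv2.imwrite("pics/k1.png",cv2.resize(t[180:240,255:385],None,fx=6,fy=6,interpolation=cv2.INTER_NEAREST))
for st,y in((1,85),(2,-85)):
    for d in(38,-38): print(st,d,W([-62,y+d,108]).round(1),proj('top',W([-62,y+d,108])))
E
```

```text
white [ 480.7 -227.5  142. ] [ 483.8 -229.3  142. ] [ 481.2 -227.8  138.9] 0.2
grey [ 475.8 -308.   142. ] [ 478.5 -308.6  142. ] [ 476.3 -308.   139.7] 0.7
cork [ 396.2 -303.   142. ] [ 400.1 -305.8  142. ] [ 396.4 -304.   137.9] 0.2
hole [ 401.60307065 -223.57220183   70.        ]
1 38 [613.3  95.1 108. ] [[270.25232444 216.00158406]]
1 -38 [611.8  19.2 108. ] [[299.54411943 216.90155564]]
2 38 [609.8 -74.8 108. ] [[335.71951491 218.01613975]]
2 -38 [ 608.3 -150.8  108. ] [[364.9133914  218.91813247]]
```

View pics/k1.png

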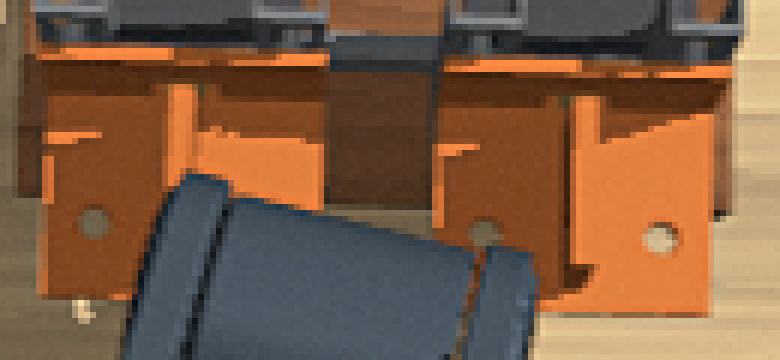

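The block grid spacing is about 80 mm, as given. The hanging holes project within 0.5 px of prediction. I'll start with the white mandrel.

```bash
python3 -c "
from h import *
go([481,-228,220],0)"
```

```text
t 21.23 pos [483.9  -1.6 267.2] F [ 0.   0.7 -0.1] w 0.501  ROT [  0.2   0.1 -71.2]  TR [213.5  75.4  47.6]
```

Emit:
jog_arm:
  steps:
    - {"rotation": [0,0,-10],"translation": [43,15,0],"jaw": 0.4}
    - {"rotation": [0,0,-20],"translation": [86,30,0],"jaw": 0.4}
    - {"rotation": [0,0,-30],"translation": [130,45,10],"jaw": 0.4}
    - {"rotation": [0,0,-40],"translation": [175,60,20],"jaw": 0.4}
    - {"rotation": [0,0,-50],"translation": [213,75,35],"jaw": 0.4}

```text
clock: 21.85
tool_pos: [482.7, -229.8, 232.5]
tool_rot: [0.983, -0.182, -0.0, 0.002]
force: [0.7, -0.5, -0.2]
gripper_width: 0.603
```

Emit:
jog_arm:
  steps:
    - {"rotation": [0,0,-10],"translation": [0,0,0],"jaw": 0.4}
    - {"rotation": [0,0,-20],"translation": [0,0,0],"jaw": 0.4}
    - {"rotation": [0,0,-21],"translation": [0,0,0],"jaw": 0.4}

```text
clock: 22.22
tool_pos: [483.6, -230.1, 232.3]
tool_rot: [1.0, -0.001, -0.0, 0.002]
force: [0.2, 0.0, -0.3]
gripper_width: 0.599
```

```bash
python3 -c "
from h import *
go([481,-228,160],0)"
```

```text
t 22.23 pos [ 483.6 -230.1  232.3] F [ 0.2  0.  -0.3] w 0.599  ROT [ 0.2  0.  -0.1]  TR [-2.5 -2.4 72.3]
```

Emit:
jog_arm:
  steps:
    - {"rotation": [0.2,0,0],"translation": [-2.5,-2.3,30],"jaw": 0.4}
    - {"rotation": [0.2,0,0],"translation": [-2.5,-2.3,60],"jaw": 0.4}
    - {"rotation": [0.2,0,0],"translation": [-2.5,-2.3,68],"jaw": 0.4}
    - {"rotation": [0.2,0,0],"translation": [-2.5,-2.3,68],"jaw": 0.4}

```text
clock: 22.72
tool_pos: [481.4, -228.0, 164.2]
tool_rot: [1.0, -0.002, -0.0, -0.0]
force: [0.0, -0.7, 0.6]
gripper_width: 0.602
```

```bash
python3 -c "
from h import *
go([481,-228,103],0)
snap('scene','n1',(170,200,290,320),6)
snap('top','n2',(370,230,470,320),6)"
```

```text
t 22.73 pos [ 481.4 -228.   164.2] F [ 0.  -0.7  0.6] w 0.602  ROT [-0.   0.  -0.2]  TR [-0.4 -0.  61.2]
```

View pics/n1.png

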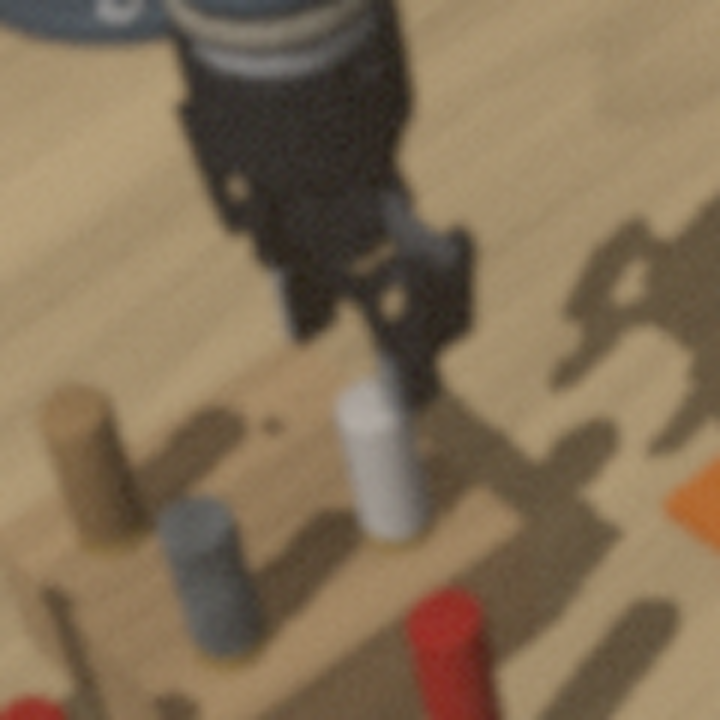

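Fingers straddle the white head, one on each side in x. Descend and close.

Emit:
jog_arm:
  steps:
    - {"rotation": [0,0,0],"translation": [-0.4,0,20],"jaw": 0.4}
    - {"rotation": [0,0,0],"translation": [-0.4,0,40],"jaw": 0.4}
    - {"rotation": [0,0,0],"translation": [-0.4,0,58],"jaw": 0.4}
    - {"rotation": [0,0,0],"translation": [-0.4,0,60],"jaw": 0.4}
    - {"rotation": [0,0,0],"translation": [-0.4,0,60],"jaw": 0.5}

```text
clock: 23.45
tool_pos: [482.2, -229.0, 106.2]
tool_rot: [1.0, -0.002, 0.001, 0.001]
force: [-0.2, 0.5, -0.6]
gripper_width: 0.499
```

Emit:
jog_arm:
  steps:
    - {"rotation": [0,0,0],"translation": [0,0,0],"jaw": 0.6}
    - {"rotation": [0,0,0],"translation": [0,0,0],"jaw": 0.8}
    - {"rotation": [0,0,0],"translation": [0,0,0],"jaw": 1}
    - {"rotation": [0,0,0],"translation": [0,0,0],"jaw": 1}
    - {"rotation": [0,0,0],"translation": [0,0,0],"jaw": 1}

```text
clock: 24.08
tool_pos: [482.9, -229.6, 107.4]
tool_rot: [1.0, -0.002, 0.002, 0.002]
force: [-0.0, 0.9, 6.8]
gripper_width: 0.315
```

Emit:
jog_arm:
  steps:
    - {"rotation": [0,0,0],"translation": [0,0,-30],"jaw": 1}
    - {"rotation": [0,0,0],"translation": [0,0,-70],"jaw": 1}
    - {"rotation": [0,0,0],"translation": [0,0,-120],"jaw": 1}
    - {"rotation": [0,0,0],"translation": [0,0,-140],"jaw": 1}
    - {"rotation": [0,0,0],"translation": [0,0,-140],"jaw": 1}

```text
clock: 24.7
tool_pos: [483.0, -229.5, 249.0]
tool_rot: [1.0, -0.002, 0.004, 0.003]
force: [0.4, 1.1, -0.8]
gripper_width: 0.313
```

```bash
python3 -c "
from h import *
go([608.3,-150.9,245],0)
snap('scene','n3',(170,150,290,270),6)"
```

```text
t 24.7 pos [ 483.  -229.5  249. ] F [ 0.4  1.1 -0.8] w 0.313  ROT [ 0.4 -0.5 -0.2]  TR [125.1 -79.    4.6]
```

View pics/n3.png

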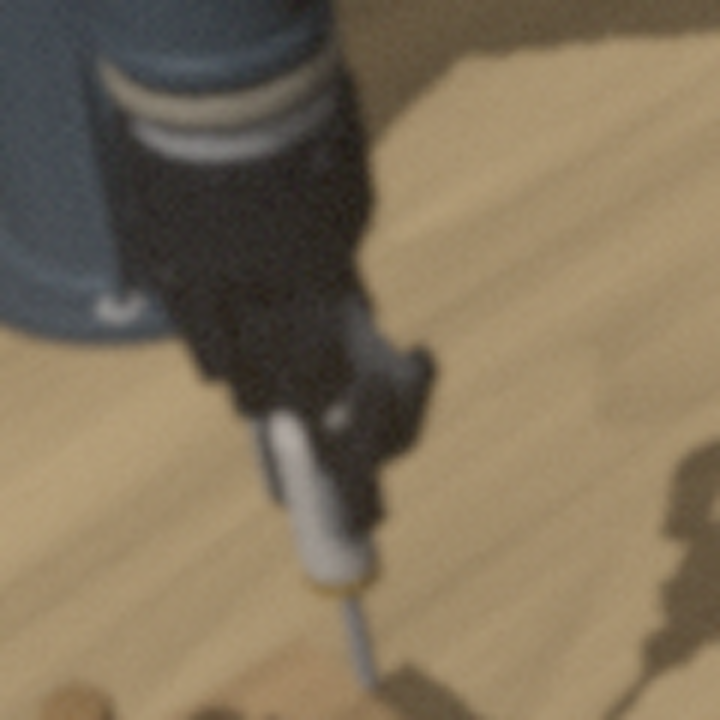

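White is held upright with its collar 37 mm below the TCP. I carry it over hole 2R.

Emit:
jog_arm:
  steps:
    - {"rotation": [0,0,0],"translation": [35,-20,0],"jaw": 1}
    - {"rotation": [0.2,-0.2,0],"translation": [75,-45,0],"jaw": 1}
    - {"rotation": [0.4,-0.5,-0.2],"translation": [115,-70,2],"jaw": 1}
    - {"rotation": [0.4,-0.5,-0.2],"translation": [125,-77.5,4],"jaw": 1}
    - {"rotation": [0.4,-0.5,-0.2],"translation": [125,-77.5,4],"jaw": 1}

```text
clock: 25.38
tool_pos: [606.4, -150.9, 241.6]
tool_rot: [1.0, 0.001, -0.004, -0.002]
force: [-0.1, -0.4, -0.5]
gripper_width: 0.312
```

```bash
python3 -c "
from h import *
go([608.3,-152.5,215],0)"
```

```text
t 25.38 pos [ 606.4 -150.9  241.6] F [-0.1 -0.4 -0.5] w 0.312  ROT [-0.2  0.5  0.1]  TR [ 2.1  1.7 26.5]
```

Emit:
jog_arm:
  steps:
    - {"rotation": [-0.2,0.5,0],"translation": [2.1,1.7,14],"jaw": 1}
    - {"rotation": [-0.2,0.5,0],"translation": [2.1,1.7,28],"jaw": 1}
    - {"rotation": [-0.2,0.5,0],"translation": [2.1,1.7,28],"jaw": 1}
    - {"rotation": [-0.2,0.5,0],"translation": [2.1,1.7,28],"jaw": 1}

```text
clock: 25.88
tool_pos: [608.0, -153.0, 213.8]
tool_rot: [1.0, 0.0, 0.0, -0.0]
force: [-0.5, 0.2, -0.7]
gripper_width: 0.314
```

```bash
python3 -c "
from h import *
go([608.3,-152.5,213],0)
snap('scene','o1',(240,200,340,300),7)
snap('top','o2',(300,170,400,270),6)"
```

```text
t 25.88 pos [ 608.  -153.   213.8] F [-0.5  0.2 -0.7] w 0.314  ROT [-0.  -0.1  0.1]  TR [ 0.3 -0.5  0.8]
```

View pics/o1.png

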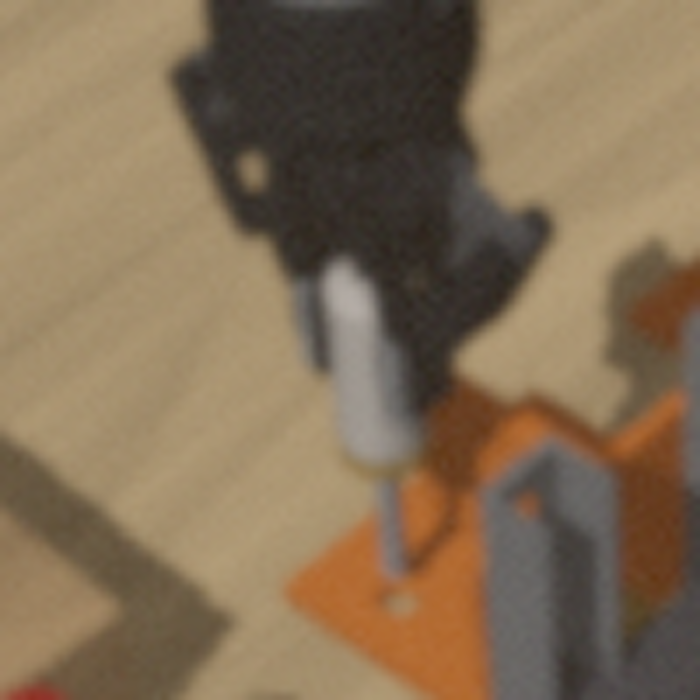

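View pics/o2.png

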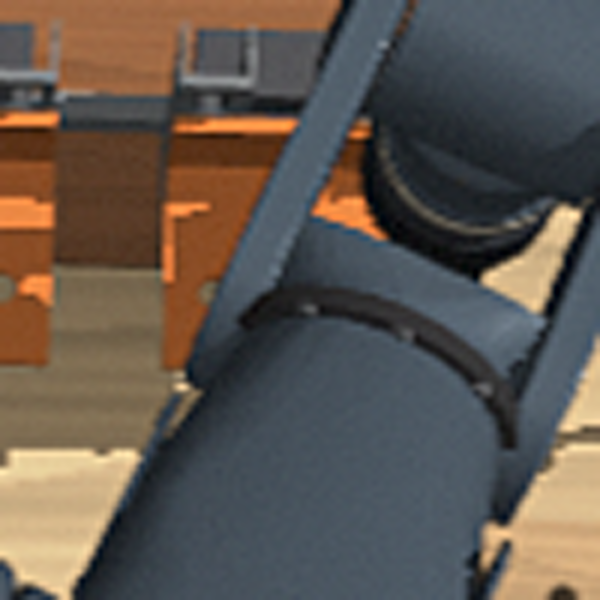

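```bash
python3 - <<'E'
from h import *
im=cv2.imread('pics/o1_full.png'); box=(275,255,325,295);k=16
a=cv2.resize(im[box[1]:box[3],box[0]:box[2]],None,fx=k,fy=k,interpolation=cv2.INTER_CUBIC)
H=np.array([608.3,-150.9])
for p,c in(((*H,108),(0,255,0)),((608,-151.4,116.4),(255,0,255)),((608,-151.4,176.4),(255,255,0)),((*H,116.4),(0,0,255))):
    q=(proj('scene',p)[0]-box[:2]+.5)*k; cv2.circle(a,tuple(q.astype(int)),4,c,-1); print(q)
cv2.imwrite('pics/o3.png',a)
E
```

```text
[357.52467502 468.43423224]
[350.14251657 430.5580454 ]
[324.56481126 139.49164494]
[354.12910835 429.53963245]
```

View pics/o3.png

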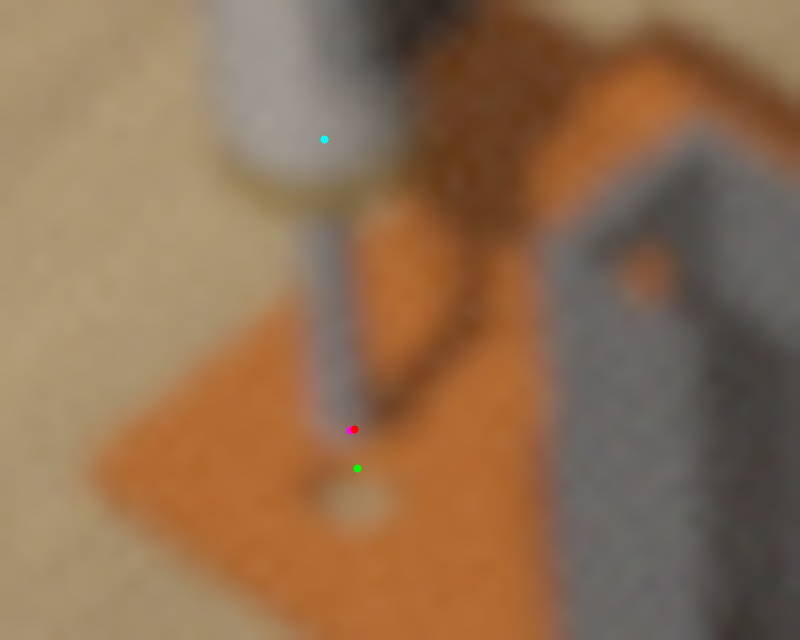

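The scene view puts the tip about 2 mm off toward -x/+y. I correct half of that, lower to just above the hole and look again.

Emit:
jog_arm:
  steps:
    - {"rotation": [0,0,0],"translation": [1.3,1,2],"jaw": 1}
    - {"rotation": [0,0,0],"translation": [1.3,1,4],"jaw": 1}
    - {"rotation": [0,0,0],"translation": [1.3,1,6],"jaw": 1}
    - {"rotation": [0,0,0],"translation": [1.3,1,6],"jaw": 1}

```text
clock: 26.48
tool_pos: [609.6, -153.8, 207.9]
tool_rot: [1.0, 0.001, 0.001, -0.0]
force: [0.1, -0.7, -1.1]
gripper_width: 0.31
```

```bash
cat >> h.py <<'E'
def tipview(name,box,k=16,dz=37.4,yo=1.6):
    im=viewer.camera('scene'); tp=manip.state()['tool_pos']; print(tp.round(1),manip.state()['force'].round(1))
    a=cv2.resize(im[box[1]:box[3],box[0]:box[2]],None,fx=k,fy=k,interpolation=cv2.INTER_CUBIC)[:,:,::-1].copy()
    for z in(dz,dz+60):
        q=(proj('scene',tp+[0,yo,-z])[0]-box[:2]+.5)*k; cv2.circle(a,tuple(q.astype(int)),4,(255,0,255),-1)
    cv2.imwrite(f'pics/{name}.png',a)
E
python3 -c "
from h import *
tipview('o4',(275,255,325,295))"
```

```text
[ 609.7 -153.8  208.1] [ 0.2  0.3 -2. ]
```

View pics/o4.png

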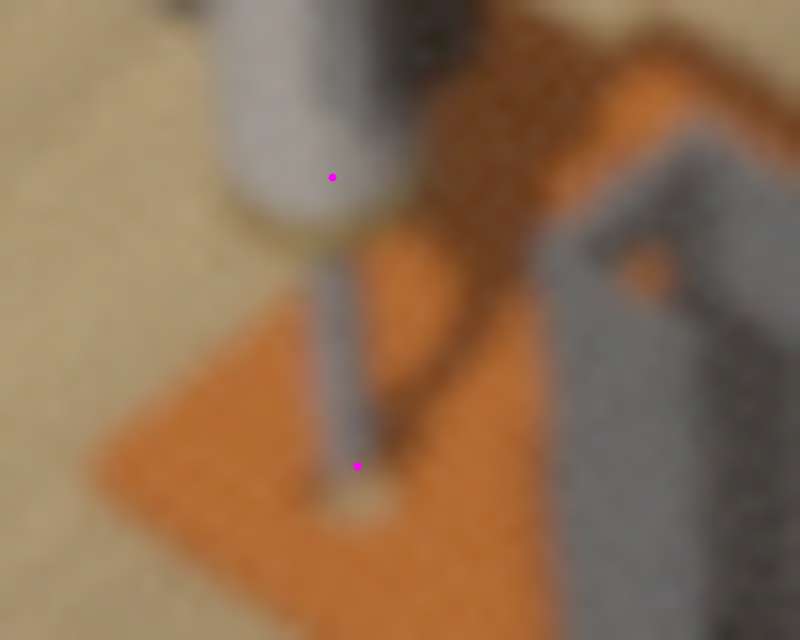

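The tip is now over the hole: the tip is at (352,478) and the hole at (350,492), and 13 px of that gap is its height. Lowering.

Emit:
jog_arm:
  steps:
    - {"rotation": [0,0,0],"translation": [0,0,4],"jaw": 1}
    - {"rotation": [0,0,0],"translation": [0,0,8],"jaw": 1}
    - {"rotation": [0,0,0],"translation": [0,0,12],"jaw": 1}
    - {"rotation": [0,0,0],"translation": [0,0,15],"jaw": 1}

```text
clock: 27.02
tool_pos: [609.6, -153.8, 192.6]
tool_rot: [1.0, 0.001, 0.001, -0.0]
force: [-0.3, 0.1, -0.3]
gripper_width: 0.31
```

Emit:
jog_arm:
  steps:
    - {"rotation": [0,0,0],"translation": [0,0,10],"jaw": 1}
    - {"rotation": [0,0,0],"translation": [0,0,20],"jaw": 1}
    - {"rotation": [0,0,0],"translation": [0,0,30],"jaw": 1}
    - {"rotation": [0,0,0],"translation": [0,0,38],"jaw": 1}
    - {"rotation": [0,0,0],"translation": [0,0,38],"jaw": 1}

```text
clock: 27.65
tool_pos: [609.1, -153.5, 153.6]
tool_rot: [1.0, 0.001, -0.0, -0.001]
force: [-0.6, 0.4, -1.1]
gripper_width: 0.313
```

Emit:
jog_arm:
  steps:
    - {"rotation": [0,0,0],"translation": [0,0,3],"jaw": 1}
    - {"rotation": [0,0,0],"translation": [0,0,6],"jaw": 1}
    - {"rotation": [0,0,0],"translation": [0,0,8],"jaw": 1}
    - {"rotation": [0,0,0],"translation": [0,0,8],"jaw": 1}

```text
clock: 28.15
tool_pos: [609.0, -153.5, 145.5]
tool_rot: [1.0, 0.001, -0.0, -0.001]
force: [-0.2, -0.6, -1.3]
gripper_width: 0.311
```

```bash
python3 -c "
from h import *
tipview('o5',(265,235,325,295),10)"
```

```text
[ 609.1 -153.5  145.6] [ 0.  -0.2 -1.2]
```

View pics/o5.png

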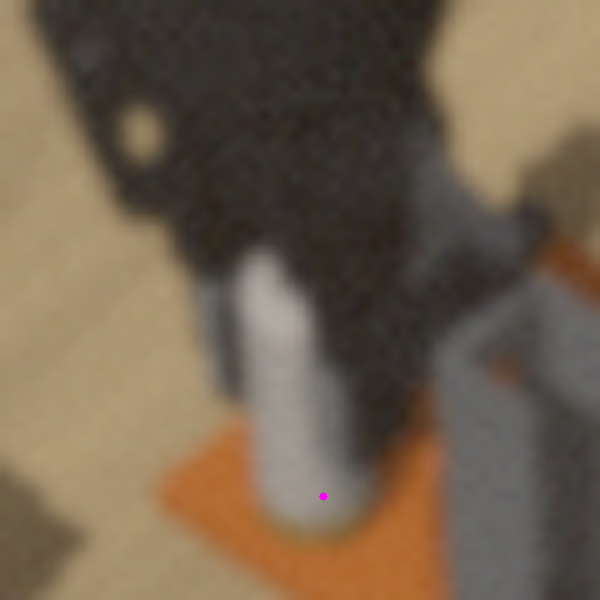

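The collar is practically on the shelf. I go 1.5 mm lower and release in small jaw steps.

Emit:
jog_arm:
  steps:
    - {"rotation": [0,0,0],"translation": [0,0,1.5],"jaw": 1}
    - {"rotation": [0,0,0],"translation": [0,0,1.5],"jaw": 0.75}
    - {"rotation": [0,0,0],"translation": [0,0,1],"jaw": 0.65}
    - {"rotation": [0,0,0],"translation": [0,0,1],"jaw": 0.55}
    - {"rotation": [0,0,0],"translation": [0,0,1],"jaw": 0.5}

```text
clock: 28.82
tool_pos: [607.7, -153.3, 144.9]
tool_rot: [1.0, 0.001, -0.002, -0.001]
force: [-5.4, 0.8, 3.3]
gripper_width: 0.5
```

Emit:
jog_arm:
  steps:
    - {"rotation": [0,0,0],"translation": [0,0,-30],"jaw": 0.45}
    - {"rotation": [0,0,0],"translation": [0,0,-70],"jaw": 0.4}
    - {"rotation": [0,0,0],"translation": [0,0,-110],"jaw": 0.4}
    - {"rotation": [0,0,0],"translation": [-40,35,-110],"jaw": 0.4}
    - {"rotation": [0,0,0],"translation": [-80,80,-110],"jaw": 0.4}

```text
clock: 29.45
tool_pos: [528.5, -234.0, 256.2]
tool_rot: [1.0, 0.002, -0.0, 0.0]
force: [-0.6, -0.8, 0.2]
gripper_width: 0.599
```

```bash
python3 -c "
from h import *
go([476,-308,164],0)
snap('scene','p1',(240,200,400,300),5)
snap('top','p2',(250,160,450,320),4)"
```

```text
t 29.45 pos [ 528.5 -234.   256.2] F [-0.6 -0.8  0.2] w 0.599  ROT [0.  0.  0.3]  TR [-52.9  73.8  92.2]
```

View pics/p1.png

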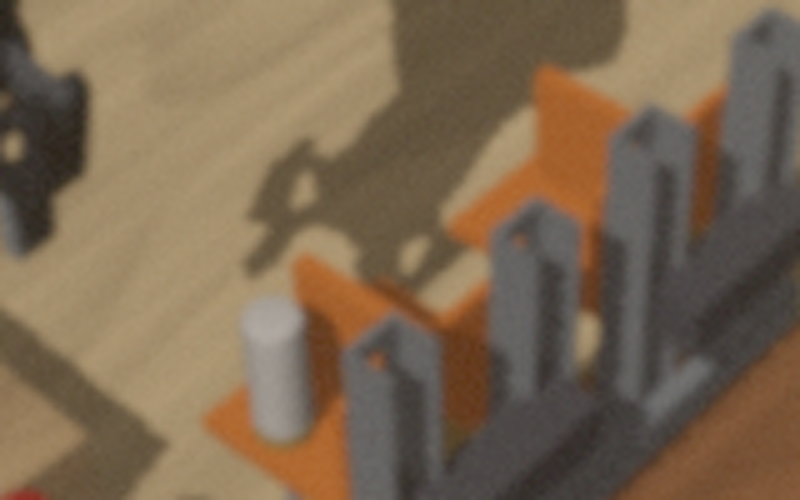

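View pics/p2.png

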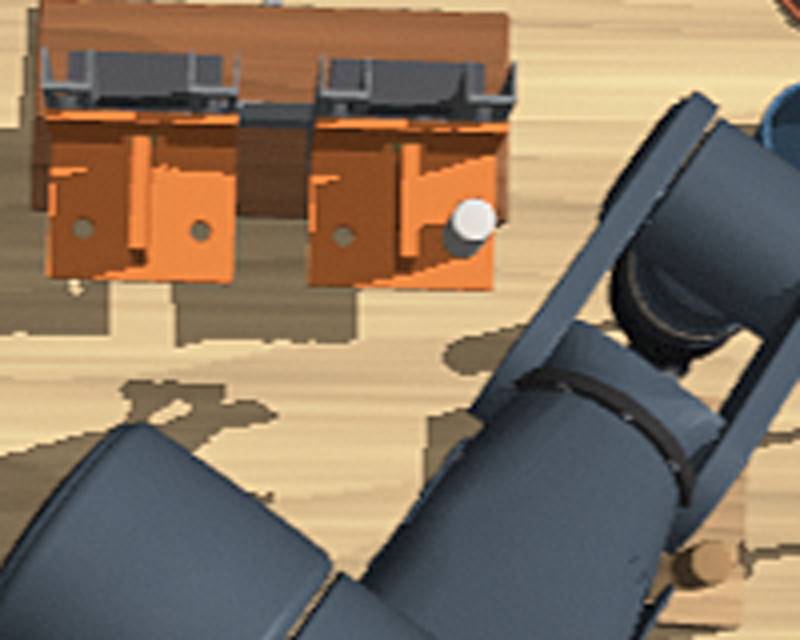

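White stands upright in 2R. Next is grey, descending straight to its straddle height.

```bash
python3 -c "
from h import *
print(onz('top',(367.75,214.5),180), W([-62,-123,180]))"
```

```text
[[ 604.79621108 -150.56887825  180.        ]] [ 608.2917039  -150.80324455  180.        ]
```

Emit:
jog_arm:
  steps:
    - {"rotation": [0,0,0],"translation": [-25,35,20],"jaw": 0.4}
    - {"rotation": [0,0,0],"translation": [-50,70,45],"jaw": 0.4}
    - {"rotation": [0,0,0],"translation": [-53,74,75],"jaw": 0.4}
    - {"rotation": [0,0,0],"translation": [-53,74,90],"jaw": 0.4}
    - {"rotation": [0,0,0],"translation": [-53,74,90],"jaw": 0.4}

```text
clock: 30.18
tool_pos: [472.2, -310.5, 165.0]
tool_rot: [1.0, -0.002, -0.002, -0.001]
force: [0.2, 0.6, -0.1]
gripper_width: 0.598
```

```bash
python3 -c "
from h import *
go([476,-308,106],0)
snap('scene','q1',(150,220,270,340),5)"
```

```text
t 30.18 pos [ 472.2 -310.5  165. ] F [ 0.2  0.6 -0.1] w 0.598  ROT [-0.1  0.3 -0.2]  TR [ 4.  -2.4 59. ]
```

View pics/q1.png

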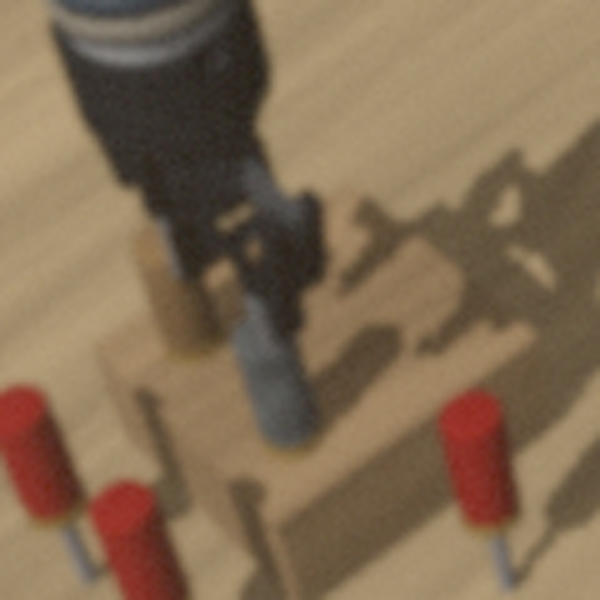

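Emit:
jog_arm:
  steps:
    - {"rotation": [0,0.3,-0.2],"translation": [4,-3.4,5],"jaw": 0.4}
    - {"rotation": [0,0.3,-0.2],"translation": [4,-3.4,20],"jaw": 0.4}
    - {"rotation": [0,0.3,-0.2],"translation": [4,-3.4,40],"jaw": 0.4}
    - {"rotation": [0,0.3,-0.2],"translation": [4,-3.4,58],"jaw": 0.4}
    - {"rotation": [0,0.3,-0.2],"translation": [4,-3.4,58],"jaw": 0.45}

```text
clock: 30.85
tool_pos: [475.9, -306.4, 106.3]
tool_rot: [1.0, 0.001, -0.0, -0.001]
force: [-1.1, -0.1, -0.5]
gripper_width: 0.548
```

Emit:
jog_arm:
  steps:
    - {"rotation": [0,0,0],"translation": [0,0,0],"jaw": 0.6}
    - {"rotation": [0,0,0],"translation": [0,0,0],"jaw": 0.8}
    - {"rotation": [0,0,0],"translation": [0,0,0],"jaw": 1}
    - {"rotation": [0,0,0],"translation": [0,0,0],"jaw": 1}
    - {"rotation": [0,0,0],"translation": [0,0,0],"jaw": 1}

```text
clock: 31.48
tool_pos: [476.1, -306.6, 106.7]
tool_rot: [1.0, 0.001, 0.0, -0.001]
force: [-0.2, -0.9, 2.9]
gripper_width: 0.309
```

Emit:
jog_arm:
  steps:
    - {"rotation": [0,0,0],"translation": [0,0,-30],"jaw": 1}
    - {"rotation": [0,0,0],"translation": [0,0,-70],"jaw": 1}
    - {"rotation": [0,0,0],"translation": [0,0,-120],"jaw": 1}
    - {"rotation": [0,0,0],"translation": [0,0,-140],"jaw": 1}
    - {"rotation": [0,0,0],"translation": [0,0,-140],"jaw": 1}

```text
clock: 32.1
tool_pos: [476.7, -307.4, 248.4]
tool_rot: [1.0, 0.001, 0.001, 0.001]
force: [-0.1, 0.2, -1.7]
gripper_width: 0.314
```

```bash
python3 -c "
from h import *
go([530,-74,245],0)
snap('scene','q2',(150,170,270,290),5)"
```

```text
t 32.1 pos [ 476.7 -307.4  248.4] F [-0.1  0.2 -1.7] w 0.314  ROT [ 0.1 -0.2  0.1]  TR [  53.5 -233.4    3.3]
```

View pics/q2.png

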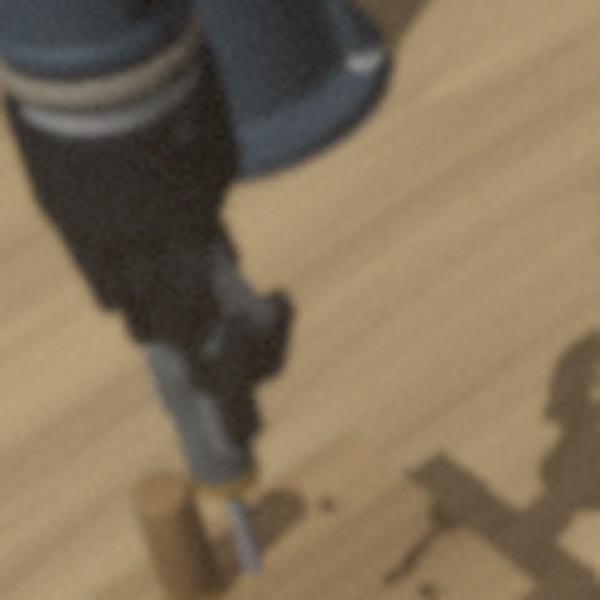

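Grey is held upright with its shank out. I carry it in front of 2L, then over it.

Emit:
jog_arm:
  steps:
    - {"rotation": [0,0,0],"translation": [11,-47,0],"jaw": 1}
    - {"rotation": [0,0,0],"translation": [22,-94,0],"jaw": 1}
    - {"rotation": [0,0,0],"translation": [34,-145,0],"jaw": 1}
    - {"rotation": [0,0,0],"translation": [46,-195,0],"jaw": 1}
    - {"rotation": [0,0,0],"translation": [54,-232,2],"jaw": 1}

```text
clock: 32.78
tool_pos: [528.6, -72.1, 243.0]
tool_rot: [1.0, 0.001, -0.002, -0.001]
force: [0.7, 0.3, -0.7]
gripper_width: 0.314
```

```bash
python3 -c "
from h import *
go([610.9,-75.2,212],0)"
```

```text
t 32.77 pos [528.6 -72.1 243. ] F [ 0.7  0.3 -0.7] w 0.314  ROT [-0.2  0.2  0.1]  TR [82.4  3.3 30.7]
```

Emit:
jog_arm:
  steps:
    - {"rotation": [0,0.2,0],"translation": [30,3,8],"jaw": 1}
    - {"rotation": [0,0.2,0],"translation": [60,3.3,15],"jaw": 1}
    - {"rotation": [0,0.2,0],"translation": [80,3.3,25],"jaw": 1}
    - {"rotation": [0,0.2,0],"translation": [82.4,3.3,30],"jaw": 1}
    - {"rotation": [0,0.2,0],"translation": [82.4,3.3,30],"jaw": 1}

```text
clock: 33.4
tool_pos: [609.2, -74.8, 210.8]
tool_rot: [1.0, 0.001, -0.002, -0.002]
force: [-0.6, -0.4, -0.5]
gripper_width: 0.314
```

```bash
python3 -c "
from h import *
go([610.9,-75.2,206],0)
tipview('r1',(290,230,350,280),13,36.7,0)"
```

```text
t 33.4 pos [609.2 -74.8 210.8] F [-0.6 -0.4 -0.5] w 0.314  ROT [-0.2  0.3  0.1]  TR [1.7 0.4 4.8]
[609.4 -74.9 211.6] [-0.7  0.3 -0.8]
```

View pics/r1.png

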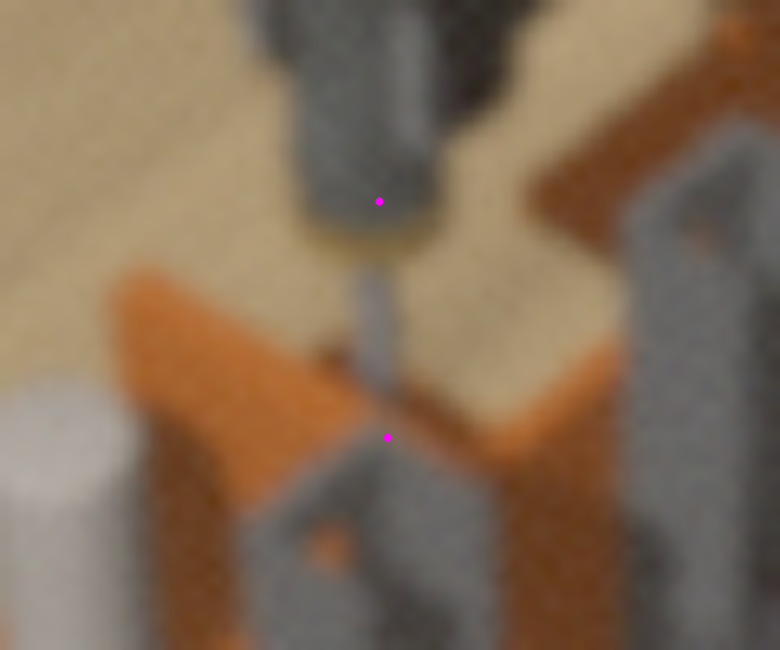

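Hole 2L is hidden behind the post in this view. By the shank line, grey sits about 1.5 mm toward -y in the hand, so I shift for that and probe down with the force.

Emit:
jog_arm:
  steps:
    - {"rotation": [-0.2,0.3,0],"translation": [1.4,-0.6,2],"jaw": 1}
    - {"rotation": [-0.2,0.3,0],"translation": [1.4,-0.6,4],"jaw": 1}
    - {"rotation": [-0.2,0.3,0],"translation": [1.4,-0.6,7],"jaw": 1}
    - {"rotation": [-0.2,0.3,0],"translation": [1.4,-0.6,10],"jaw": 1}
    - {"rotation": [-0.2,0.3,0],"translation": [1.4,-0.6,10],"jaw": 1}

```text
clock: 34.08
tool_pos: [610.5, -74.3, 201.3]
tool_rot: [1.0, 0.001, 0.001, -0.0]
force: [-0.2, -0.3, -1.2]
gripper_width: 0.316
```

```bash
python3 -c "
from h import *
go([610.9,-74.2,206],0)"
```

```text
t 34.08 pos [610.5 -74.3 201.3] F [-0.2 -0.3 -1.2] w 0.316  ROT [-0.  -0.1  0.1]  TR [ 0.4 -0.1 -4.7]
```

Emit:
jog_arm:
  steps:
    - {"rotation": [0,0,0],"translation": [0,0,3],"jaw": 1}
    - {"rotation": [0,0,0],"translation": [0,0,6],"jaw": 1}
    - {"rotation": [0,0,0],"translation": [0,0,9],"jaw": 1}
    - {"rotation": [0,0,0],"translation": [0,0,11],"jaw": 1}

```text
clock: 34.58
tool_pos: [610.5, -74.2, 190.0]
tool_rot: [1.0, 0.001, 0.0, -0.0]
force: [-0.6, 0.5, -1.1]
gripper_width: 0.312
```

Emit:
jog_arm:
  steps:
    - {"rotation": [0,0,0],"translation": [0,0,10],"jaw": 1}
    - {"rotation": [0,0,0],"translation": [0,0,20],"jaw": 1}
    - {"rotation": [0,0,0],"translation": [0,0,30],"jaw": 1}
    - {"rotation": [0,0,0],"translation": [0,0,38],"jaw": 1}
    - {"rotation": [0,0,0],"translation": [0,0,38],"jaw": 1}

```text
clock: 35.2
tool_pos: [610.0, -74.1, 150.9]
tool_rot: [1.0, 0.001, -0.0, -0.001]
force: [0.3, 0.2, -0.5]
gripper_width: 0.311
```

Home is at about 144.7, another 6.5 mm.

Emit:
jog_arm:
  steps:
    - {"rotation": [0,0,0],"translation": [0,0,3],"jaw": 1}
    - {"rotation": [0,0,0],"translation": [0,0,6],"jaw": 1}
    - {"rotation": [0,0,0],"translation": [0,0,7],"jaw": 1}
    - {"rotation": [0,0,0],"translation": [0,0,7],"jaw": 1}

```text
clock: 35.7
tool_pos: [610.0, -74.1, 144.0]
tool_rot: [1.0, 0.001, -0.0, -0.001]
force: [-0.1, 0.4, -1.1]
gripper_width: 0.313
```

Emit:
jog_arm:
  steps:
    - {"rotation": [0,0,0],"translation": [0,0,0],"jaw": 0.75}
    - {"rotation": [0,0,0],"translation": [0,0,0],"jaw": 0.65}
    - {"rotation": [0,0,0],"translation": [0,0,0],"jaw": 0.6}
    - {"rotation": [0,0,0],"translation": [0,0,0],"jaw": 0.58}

```text
clock: 36.2
tool_pos: [609.9, -74.1, 144.2]
tool_rot: [1.0, 0.001, -0.0, -0.001]
force: [-0.1, -0.3, 0.8]
gripper_width: 0.418
```

Emit:
jog_arm:
  steps:
    - {"rotation": [0,0,0],"translation": [0,0,-20],"jaw": 0.55}
    - {"rotation": [0,0,0],"translation": [0,0,-60],"jaw": 0.5}
    - {"rotation": [0,0,0],"translation": [0,0,-110],"jaw": 0.4}
    - {"rotation": [0,0,0],"translation": [-50,15,-110],"jaw": 0.4}
    - {"rotation": [0,0,0],"translation": [-100,50,-110],"jaw": 0.4}

```text
clock: 36.83
tool_pos: [509.7, -124.1, 255.2]
tool_rot: [1.0, 0.003, 0.001, 0.0]
force: [0.0, -1.7, -0.5]
gripper_width: 0.601
```

```bash
python3 -c "
from h import *
go([396.2,-302.9,170],0)
snap('scene','s1b',(240,200,400,300),5)
snap('top','s2b',(250,160,450,320),4)"
```

```text
t 36.83 pos [ 509.7 -124.1  255.2] F [ 0.  -1.7 -0.5] w 0.601  ROT [ 0.  -0.1  0.3]  TR [-114.5  178.2   85. ]
```

View pics/s1b.png

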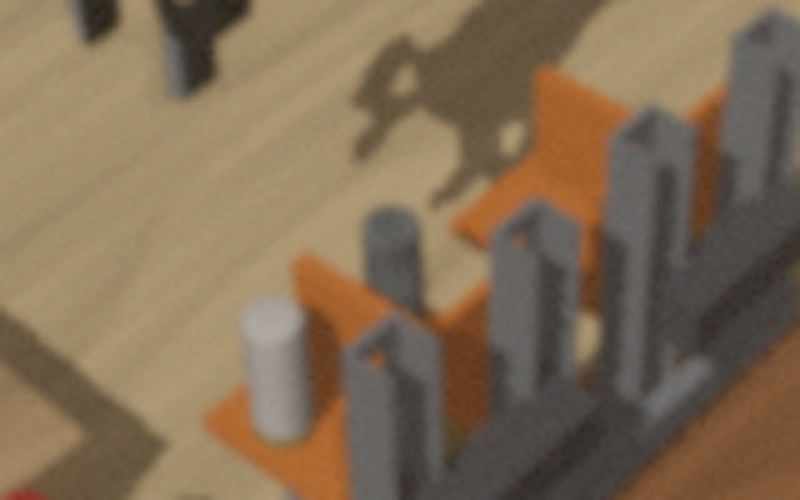

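View pics/s2b.png

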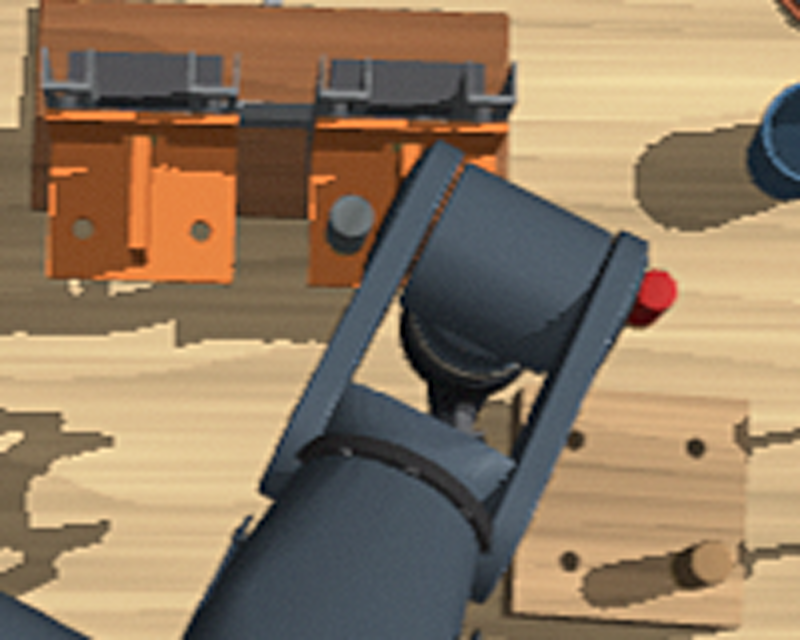

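Grey stands upright in 2L. Cork is the last one, still at its place in the block.

Emit:
jog_arm:
  steps:
    - {"rotation": [0,0,0],"translation": [-30,46,0],"jaw": 0.4}
    - {"rotation": [0,0,0],"translation": [-60,92,20],"jaw": 0.4}
    - {"rotation": [0,0,0],"translation": [-90,140,45],"jaw": 0.4}
    - {"rotation": [0,0,0.3],"translation": [-114.5,178,75],"jaw": 0.4}
    - {"rotation": [0,0,0.3],"translation": [-114.5,178,85],"jaw": 0.4}

```text
clock: 37.55
tool_pos: [389.0, -305.7, 168.1]
tool_rot: [1.0, -0.006, -0.003, -0.001]
force: [-0.3, 0.7, 0.4]
gripper_width: 0.6
```

Emit:
jog_arm:
  steps:
    - {"rotation": [0,0,0],"translation": [0,0,0],"jaw": 0.4}
    - {"rotation": [0,0,0],"translation": [0,0,0],"jaw": 0.4}

```text
clock: 37.8
tool_pos: [390.1, -305.3, 168.6]
tool_rot: [1.0, -0.005, -0.002, -0.001]
force: [-0.2, 0.4, 0.2]
gripper_width: 0.603
```

```bash
python3 -c "
from h import *
go([396.2,-302.9,106],0)
snap('scene','u1',(150,200,270,320),5)"
```

```text
t 37.8 pos [ 390.1 -305.3  168.6] F [-0.2  0.4  0.2] w 0.603  ROT [-0.1  0.3 -0.6]  TR [ 6.4 -2.4 62.6]
```

View pics/u1.png

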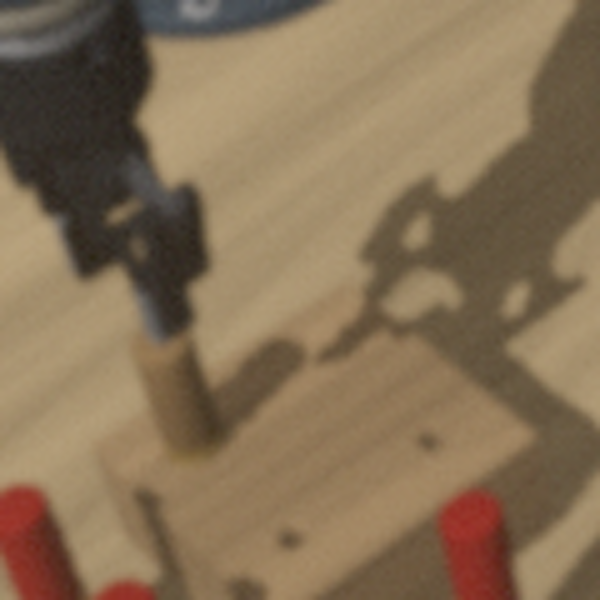

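Emit:
jog_arm:
  steps:
    - {"rotation": [0,0.3,-0.6],"translation": [6.4,-2.4,5],"jaw": 0.4}
    - {"rotation": [0,0.3,-0.6],"translation": [6.4,-2.4,15],"jaw": 0.4}
    - {"rotation": [0,0.3,-0.6],"translation": [6.4,-2.4,40],"jaw": 0.4}
    - {"rotation": [0,0.3,-0.6],"translation": [6.4,-2.4,61.5],"jaw": 0.4}
    - {"rotation": [0,0.3,-0.6],"translation": [6.4,-2.4,61.5],"jaw": 0.45}

```text
clock: 38.48
tool_pos: [395.6, -301.5, 105.7]
tool_rot: [1.0, 0.0, -0.001, -0.002]
force: [-0.9, 0.3, -0.1]
gripper_width: 0.551
```

Emit:
jog_arm:
  steps:
    - {"rotation": [0,0,0],"translation": [0,0,0],"jaw": 0.6}
    - {"rotation": [0,0,0],"translation": [0,0,0],"jaw": 0.8}
    - {"rotation": [0,0,0],"translation": [0,0,0],"jaw": 1}
    - {"rotation": [0,0,0],"translation": [0,0,0],"jaw": 1}
    - {"rotation": [0,0,0],"translation": [0,0,0],"jaw": 1}

```text
clock: 39.1
tool_pos: [395.8, -301.7, 106.2]
tool_rot: [1.0, 0.0, -0.001, -0.002]
force: [0.2, -0.2, 3.3]
gripper_width: 0.309
```

Emit:
jog_arm:
  steps:
    - {"rotation": [0,0,0],"translation": [0,0,-30],"jaw": 1}
    - {"rotation": [0,0,0],"translation": [0,0,-70],"jaw": 1}
    - {"rotation": [0,0,0],"translation": [0,0,-120],"jaw": 1}
    - {"rotation": [0,0,0],"translation": [0,0,-140],"jaw": 1}
    - {"rotation": [0,0,0],"translation": [0,0,-140],"jaw": 1}

```text
clock: 39.72
tool_pos: [396.5, -302.9, 247.6]
tool_rot: [1.0, 0.0, 0.0, -0.0]
force: [-0.6, 0.8, -0.6]
gripper_width: 0.312
```

```bash
python3 -c "
from h import *
go([530,19,245],0)
snap('scene','u2',(150,150,270,270),5)"
```

```text
t 39.73 pos [ 396.5 -302.9  247.6] F [-0.6  0.8 -0.6] w 0.312  ROT [-0.  -0.1  0. ]  TR [ 133.8 -321.8    2.8]
```

View pics/u2.png

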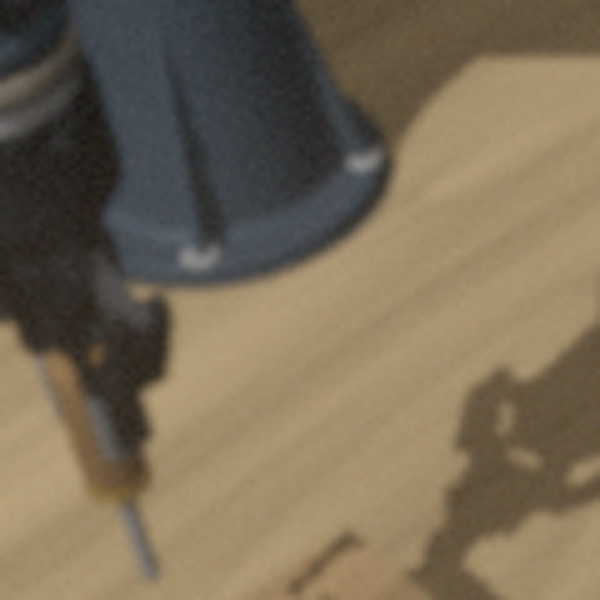

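Emit:
jog_arm:
  steps:
    - {"rotation": [0,0,0],"translation": [22,-54,0],"jaw": 1}
    - {"rotation": [0,0,0],"translation": [45,-108,0],"jaw": 1}
    - {"rotation": [0,0,0],"translation": [67,-162,0],"jaw": 1}
    - {"rotation": [0,0,0],"translation": [90,-216,0],"jaw": 1}
    - {"rotation": [0,0,0],"translation": [112,-270,0],"jaw": 1}

```text
clock: 40.4
tool_pos: [507.1, -30.0, 244.8]
tool_rot: [1.0, 0.0, -0.002, -0.002]
force: [0.7, -0.6, -1.4]
gripper_width: 0.313
```

```bash
python3 -c "
from h import *
go([540,19.2,235],0)"
```

```text
t 40.4 pos [507.1 -30.  244.8] F [ 0.7 -0.6 -1.4] w 0.313  ROT [-0.2  0.3  0. ]  TR [ 33.  -49.2   9.9]
```

Emit:
jog_arm:
  steps:
    - {"rotation": [0,0.3,0],"translation": [16,-25,3],"jaw": 1}
    - {"rotation": [0,0.3,0],"translation": [33,-47,6],"jaw": 1}
    - {"rotation": [0,0.3,0],"translation": [60,-49,10],"jaw": 1}
    - {"rotation": [0,0.3,0],"translation": [85,-49,15],"jaw": 1}
    - {"rotation": [0,0.3,0],"translation": [105,-49,25],"jaw": 1}

```text
clock: 41.02
tool_pos: [611.9, 19.4, 217.0]
tool_rot: [1.0, 0.0, -0.001, -0.002]
force: [-0.3, -0.2, -0.7]
gripper_width: 0.309
```

Emit:
jog_arm:
  steps:
    - {"rotation": [0,0,0],"translation": [0,0,0],"jaw": 1}
    - {"rotation": [0,0,0],"translation": [0,0,0],"jaw": 1}

```text
clock: 41.28
tool_pos: [610.1, 19.6, 215.2]
tool_rot: [1.0, 0.0, -0.004, -0.003]
force: [-0.1, 0.0, -1.7]
gripper_width: 0.311
```

```bash
python3 -c "
from h import *
go([612.4,19.2,208],0)
tipview('v1',(310,190,370,240),13,36.2,-1.2)"
```

```text
t 41.27 pos [610.1  19.6 215.2] F [-0.1  0.  -1.7] w 0.311  ROT [-0.3  0.4  0. ]  TR [2.3 0.4 7.2]
[610.4  19.6 216. ] [-0.   0.4 -1.2]
```

View pics/v1.png

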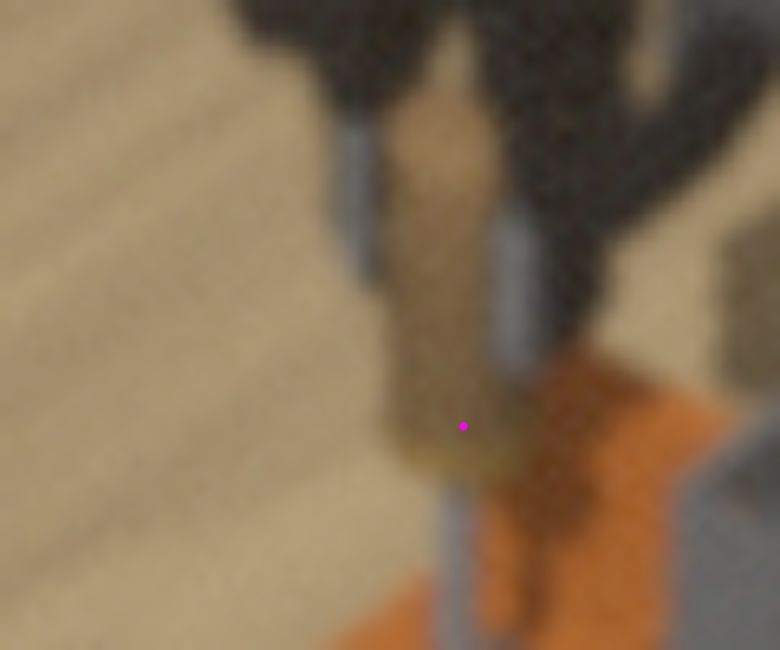

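Held upright. I centre it and lower to just over the hole, then look.

Emit:
jog_arm:
  steps:
    - {"rotation": [-0.3,0.4,0],"translation": [2.2,0.4,3],"jaw": 1}
    - {"rotation": [-0.3,0.4,0],"translation": [2.2,0.4,6],"jaw": 1}
    - {"rotation": [-0.3,0.4,0],"translation": [2.2,0.4,8.5],"jaw": 1}
    - {"rotation": [-0.3,0.4,0],"translation": [2.2,0.4,8.5],"jaw": 1}

```text
clock: 41.82
tool_pos: [612.3, 19.2, 207.3]
tool_rot: [1.0, 0.0, 0.0, 0.0]
force: [-0.4, 0.2, -1.5]
gripper_width: 0.314
```

```bash
python3 -c "
from h import *
go([612.4,19.2,206],0)
tipview('v2',(320,210,370,250),16,36.2,-1.2)"
```

```text
t 41.83 pos [612.3  19.2 207.3] F [-0.4  0.2 -1.5] w 0.314  ROT [ 0. -0.  0.]  TR [0.1 0.  1.3]
[612.5  19.2 207.4] [-0.6 -0.7 -1.4]
```

View pics/v2.png

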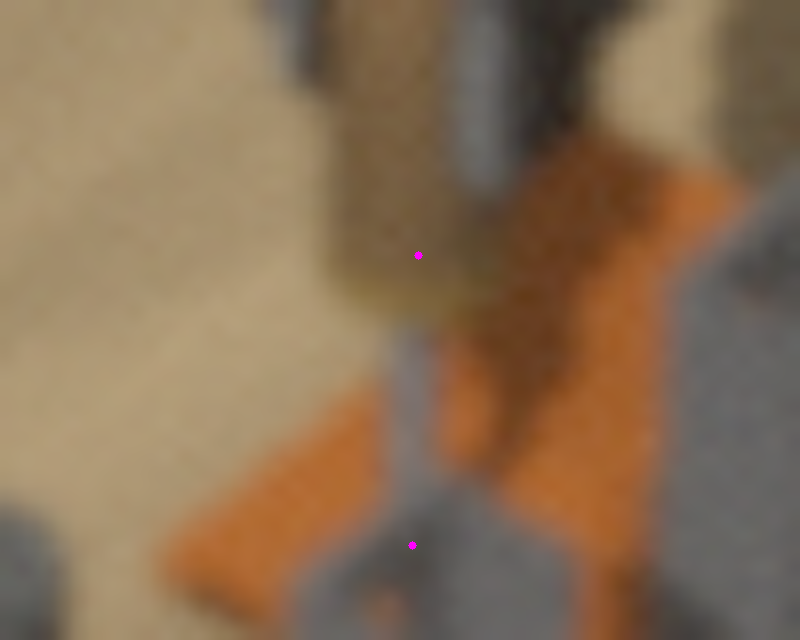

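The hole is behind the post, but the shank lies on the predicted line. Probing down.

Emit:
jog_arm:
  steps:
    - {"rotation": [0,0,0],"translation": [0,0,2],"jaw": 1}
    - {"rotation": [0,0,0],"translation": [0,0,5],"jaw": 1}
    - {"rotation": [0,0,0],"translation": [0,0,8],"jaw": 1}
    - {"rotation": [0,0,0],"translation": [0,0,8],"jaw": 1}

```text
clock: 42.38
tool_pos: [612.2, 19.2, 199.0]
tool_rot: [1.0, 0.0, -0.0, 0.0]
force: [-0.1, 0.7, -0.7]
gripper_width: 0.315
```

Emit:
jog_arm:
  steps:
    - {"rotation": [0,0,0],"translation": [0,0,3],"jaw": 1}
    - {"rotation": [0,0,0],"translation": [0,0,6],"jaw": 1}
    - {"rotation": [0,0,0],"translation": [0,0,9],"jaw": 1}
    - {"rotation": [0,0,0],"translation": [0,0,11],"jaw": 1}

```text
clock: 42.88
tool_pos: [612.1, 19.2, 187.7]
tool_rot: [1.0, 0.0, -0.0, 0.0]
force: [0.6, 0.4, -1.4]
gripper_width: 0.309
```

Through freely. Home is at z of about 144.2.

Emit:
jog_arm:
  steps:
    - {"rotation": [0,0,0],"translation": [0,0,10],"jaw": 1}
    - {"rotation": [0,0,0],"translation": [0,0,20],"jaw": 1}
    - {"rotation": [0,0,0],"translation": [0,0,30],"jaw": 1}
    - {"rotation": [0,0,0],"translation": [0,0,37],"jaw": 1}
    - {"rotation": [0,0,0],"translation": [0,0,37],"jaw": 1}

```text
clock: 43.5
tool_pos: [611.6, 19.3, 149.8]
tool_rot: [1.0, 0.0, -0.001, -0.0]
force: [0.7, 0.6, -1.8]
gripper_width: 0.313
```

Emit:
jog_arm:
  steps:
    - {"rotation": [0,0,0],"translation": [0,0,3],"jaw": 1}
    - {"rotation": [0,0,0],"translation": [0,0,6],"jaw": 1}
    - {"rotation": [0,0,0],"translation": [0,0,6.5],"jaw": 1}
    - {"rotation": [0,0,0],"translation": [0,0,6.5],"jaw": 1}

```text
clock: 44.0
tool_pos: [611.7, 19.3, 143.4]
tool_rot: [1.0, 0.0, -0.001, 0.0]
force: [1.1, -0.5, -1.1]
gripper_width: 0.313
```

Emit:
jog_arm:
  steps:
    - {"rotation": [0,0,0],"translation": [0,0,0],"jaw": 0.75}
    - {"rotation": [0,0,0],"translation": [0,0,0],"jaw": 0.65}
    - {"rotation": [0,0,0],"translation": [0,0,0],"jaw": 0.6}
    - {"rotation": [0,0,0],"translation": [0,0,0],"jaw": 0.58}

```text
clock: 44.5
tool_pos: [611.4, 19.3, 143.5]
tool_rot: [1.0, 0.0, -0.001, -0.0]
force: [-1.7, 0.6, 1.7]
gripper_width: 0.417
```

Emit:
jog_arm:
  steps:
    - {"rotation": [0,0,0],"translation": [0,0,-20],"jaw": 0.55}
    - {"rotation": [0,0,0],"translation": [0,0,-60],"jaw": 0.5}
    - {"rotation": [0,0,0],"translation": [0,0,-110],"jaw": 0.4}
    - {"rotation": [0,0,0],"translation": [-60,-15,-120],"jaw": 0.4}
    - {"rotation": [0,0,0],"translation": [-110,-40,-120],"jaw": 0.4}

```text
clock: 45.12
tool_pos: [501.4, 59.1, 265.2]
tool_rot: [1.0, -0.0, 0.001, 0.0]
force: [0.5, 0.7, 0.2]
gripper_width: 0.604
```

Emit:
jog_arm:
  steps:
    - {"rotation": [0,0,0],"translation": [-10,-60,0],"jaw": 0.4}
    - {"rotation": [0,0,0],"translation": [-20,-120,0],"jaw": 0.4}
    - {"rotation": [0,0,0],"translation": [-30,-170,0],"jaw": 0.4}
    - {"rotation": [0,0,0],"translation": [-30,-220,0],"jaw": 0.4}
    - {"rotation": [0,0,0],"translation": [-30,-220,0],"jaw": 0.4}

```text
clock: 45.75
tool_pos: [471.4, 282.3, 265.4]
tool_rot: [1.0, 0.002, 0.002, -0.001]
force: [-0.9, 0.0, -0.2]
gripper_width: 0.595
```

```bash
python3 -c "
from h import *
print(manip.state()['tool_pos'])
snap('scene','w1',(260,180,400,300),5)
snap('top','w2',(250,160,450,320),4)"
```

```text
[471.39651388 282.26825711 265.39619614]
```

View pics/w1.png

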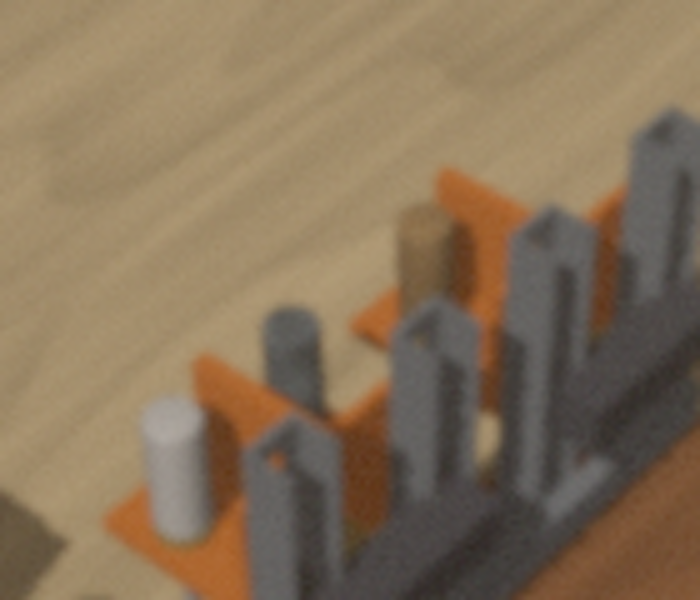

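View pics/w2.png

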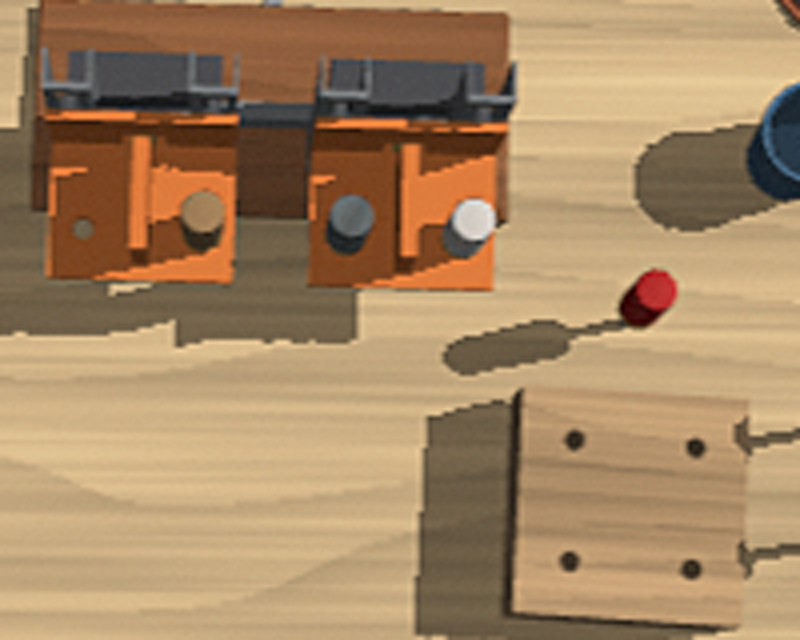

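```bash
python3 - <<'E'
from h import *
for n,p,y in(('cork',(203,212),47),('grey',(352,216),-47),('white',(473,220),-123)):
    print(n,onz('top',np.array(p)/4+[250,160]-.5,180)[0].round(1),W([-62,y,180]).round(1))
im=cv2.imread('pics/w2_full.png'); box=(250,180,390,240);k=5
a=cv2.resize(im[box[1]:box[3],box[0]:box[2]],None,fx=k,fy=k,interpolation=cv2.INTER_CUBIC)
for y in(85,-85):
    for p in((0,y+60,180),(0,y-60,180),(-95,y+60,108),(-95,y-60,108),(-85,y,172),(-62,y+38,108)):
        q=(proj('top',W(p))[0]-box[:2]+.5)*k; cv2.circle(a,tuple(q.astype(int)),3,(0,255,0),-1)
im=cv2.imread('pics/w1_full.png'); b=cv2.resize(im[190:300,260:400],None,fx=5,fy=5,interpolation=cv2.INTER_CUBIC)[:299]
for y in(85,-85):
    for p in((-95,y+60,108),(-95,y-60,108),(-85,y,172)):
        q=(proj('scene',W(p))[0]-[260,190]+.5)*k; cv2.circle(b,tuple(q.astype(int)),3,(0,255,0),-1)
cv2.imwrite('pics/x1.png',np.vstack([a,b]))
E
```

```text
cork [608.   17.2 180. ] [611.8  19.2 180. ]
grey [606.5 -75.3 180. ] [609.8 -74.8 180. ]
white [ 604.8 -150.6  180. ] [ 608.3 -150.8  180. ]
```

View pics/x1.png

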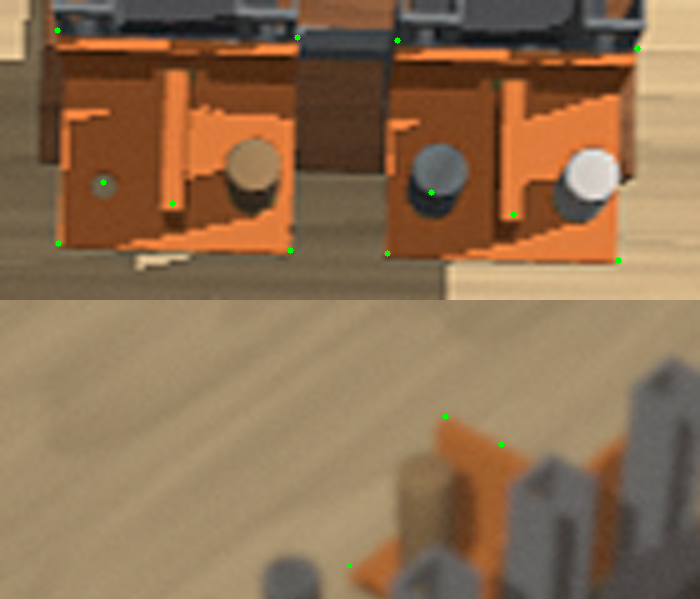

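```bash
python3 -c "
from h import *
st=manip.state(); print(st['clock'],st['force'].round(1)); print(manip.hand_in())"
```

```text
45.85 [-0.3  0.6  0.1]
the job is handed in; nothing more can be done
None
```

I hung both orange brackets and moved all three mandrels that were present into them, then handed the job in at 45.9 s. `hand_in()` gives no verdict, so the result rests on the checks below.

**Brackets:** One hangs at each station. Each was pushed down to a hard stop within about 0.5 mm of the predicted home height and did not give under 32–33 N. On the way down the keeper pushed each plate forward about 2 mm, and at home it sprang back flush. I took that as the keepers snapping out. I did not see either keeper directly in the pictures.

**Mandrels:** White is in hole 2R (station 2, right), grey in 2L and cork in 1R. Each shank went down freely to shelf height, and all three stood upright in the last pictures. There was no reddish-brown mandrel. The red look-alikes, the jar and the cup were not touched.

**Disagreement:** In the top view, the brackets and mandrels sit about 2–4 mm nearer the robot than predicted. The calibration is good to about 2 mm and the tabs have about 2 mm of play. That leaves them inside the 8 mm limit.

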